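# Set the presser gap of a sock trimming head with a gauge blade

### The arm

A 6-joint arm with a two-finger parallel gripper is mounted at the origin on the work surface. World frame = base frame: x ahead of the robot, y to its left, z up, the work surface at z = 0. Lengths are in m, angles in rad, forces in N, time in s.
With the tool pointing down it reaches from about 0.3 to 0.825 m from the base axis. Payload 5.4 kg.
Tool frame: the origin (TCP) lies midway between the tips of the shut fingers; the grasp point (between the pads) lies 19 mm behind it; z points along the fingers, x is the direction in which the jaws open and shut, and the axes are right-handed (so a half turn about z gives the same grasp; the last joint's range is limited). The gripper opens to 92 mm and grips with 3 to 60 N. Pads are 20 mm wide; open, the fingers measure 128 mm over their backs; the gripper's body (75 mm by 189 mm) begins 69 mm behind the grasp point.
Start: joints at [1.034, 0.158, 1.597, -0, 1.386, -0.21], TCP at [0.185, 0.545, 0.215] pointing down, gripper open.
Joint ranges: [-2.91, 2.91], [-0.94, 2.29], [0.18, 2.7], [-1.29, 4.43], [0.17, 2.64], [-3, 3]. Speed limits (rad/s): [2.57, 2.57, 3.14, 3.14, 3.14, 3.14].

### API

Orientations are given as a rotation vector (axis times angle).
In Python, from rig import arm gives the robot as it stands.
- The arm moves only by the tool play_rows, never from a script. Its argument "series" is one flat list of numbers, 5 for each row, row after row: the opening, from 0 (shut) to 1 (fully open), then the shift along the tool's x, y, z each as a share of 20 cm, from -1 to 1, then the turn about the tool's z as a share of pi/2 rad, from -1 to 1. A call has 1 to 20 rows; each row is the pose to reach, as a shift and turn from the pose commanded when the call began, along the tool's axes at that moment; what a row does not reach only later rows make up. A row lasts 1/12 s, in which the tool goes at most 41.7 mm and 7.16 degrees, less where a joint would pass 70% of its speed; a pose out of reach is approached as far as the arm can. A call with a number of a shift or a turn outside -1 to 1 is refused whole. A call with a gripper value outside its range is refused whole. The fingers move at their own pace and stop on an object; the grip force is fixed at half the most. Time passes only in rows, so rows that repeat a pose let the fingers close. It gives the time, the measured TCP pose, the force and the opening at its end, in the units of the state.
- arm.observe(): the state, without advancing time (a new reading comes with each control period).
- arm.camera(name): name is "side" or "top"; returns the picture (420x560x3 uint8, red, green, blue); there is no depth.
- arm.get_calibration(name): a dict with "K" (3x3 intrinsics, pixels), "k1" (the pictures are not rectified: a ray, as slopes to the right and down, at radius r is drawn at 1 + k1 r^2 times it, then the intrinsics apply), "R" (3x3) and "t" (3): a world point X has camera coordinates R X + t. Camera axes: x right, y down, z forward; pixel columns grow to the right and rows downward; lengths in m; the calibration is good to about 2 mm. A picture is of the moment at which its call begins. get_calibration takes no time and is no camera call.
- arm.hand_in(): hands the job in, once; it reports no verdict.
The state is a dict: "time": time; "qpos": joint angles; "dq": joint speeds; "tau": joint torques, N m; "tcp_pos": TCP position; "eef_rot": TCP orientation; "ft_force": force on the tool from outside, world axes, zero at the start; "torque": the same for the moment, N m; "gripper_width": finger opening in m.
Only numpy, scipy, OpenCV 4.12 (cv2) and the standard library are available. Lean on these libraries where they do the work, as an engineer would, in place of code of your own. Each camera call takes 0.05 s, during which the arm holds its last target.

### The job

Set the presser gap of the trimming head: lay the gauge flat on the steel bed, slide its blade right through under the shoe so that the tip shows on the far side, then turn the thumbscrew on top clockwise until the blade just drags, so that it still slides but takes a pull of about 5 N (roughly 4 to 6 N) to move it. Never clamp it hard, and leave the gauge lying in the gap with that drag on it. Leave the other things on the bench where they are.

Things in the scene. Friction and masses are not known exactly. Their poses are not given: they have to be found in the camera images.
- head: Trimming head fixed to the bench. Origin on the bench right under the axis of shoe and thumbscrew, z up; x is the way the blade goes in: from the bare long end of the bed (-x), under the shoe. Steel bed: x -185 to +75, y -40 to +65 mm, top 25 mm above the bench. Olive column: x +-25, y +30 to +65 mm. Arm over the gap: x +-25, y -20 to +65 mm, 62 to 92 mm above the bench.
- bed_point (a point): Point on the bed's top under the shoe's middle, 25 mm above the bench, axes as the head's. The shoe above it is a dark steel block hanging under the arm, 24 mm along x (+-12), 30 mm along y (+-15). The gap between bed and shoe is open at both x ends and on the -y side; at the start it is 1 mm or more wider than the 4 mm blade.
- ram: Plunger in the arm that carries the sprung shoe; origin on the screw axis, 53.5 mm above the bench at screw reading 0; goes down 2.5 mm per rad. The free shoe's underside is nominally 20 mm below this origin, but by hand refitting up to 2 mm higher or lower, which no reading tells. From first touch the pressing force on the blade grows about 7.6 N per mm of ram travel (19 N per rad).
- screw_part (a joint): Thumbscrew angle, rad, 0 to 5; grows clockwise seen from above, which lowers the shoe 2.5 mm per rad; turning back raises it. Stays where left; needs about 0.06 N m. At 0 the grip bar lies along the head's x; at reading a it lies at the head's yaw minus a.
- screw_grip (a point): Centre of the thumbscrew's grip bar, on the screw axis, 117 mm above the bench. The steel bar is 42 mm long, 12 mm thick, 22 mm high (106 to 128 mm above the bench), on a round boss 32 mm across, 14 mm high, on the arm's top.
- gauge: Setting gauge, loose, 0.12 kg: aluminium handle block 28 mm long (x), 12 thick (y), 44 mm high over all, on a foot plate 36 x 24 x 4 mm, and a level steel blade 4 mm thick, 16 wide, flush with the foot's underside. Origin: centre of the handle, 22 mm above the underside; x points along the blade to the tip, z up. Lies flat on the bench on either side of the head.
- gauge_tip (a point): End of the blade, 130 mm ahead of the gauge's origin along x, 2 mm above its underside. The pull that slides the pinched blade along x is about the shoe's pressing force (0.7 to 1.4 times: friction varies, and lifting or pressing the handle while pulling falsifies it).
- yarn_cone: Bystander: black tapered yarn cone, 80 mm across the foot, 120 mm high, standing; origin under its centre.
- oil_bottle: Bystander: white oil bottle, 40 mm across, 100 mm high; origin under its centre.
- screwdriver: Bystander: screwdriver, about 150 mm long, lying; origin under its middle, x along it.
- spanner: Bystander: spanner, about 150 mm long, lying; origin under its middle, x along it.
- needle_jar: Bystander: glass jar with steel lid, 50 mm across, 60 mm high; origin under its centre.
- bobbin: Bystander: flanged metal bobbin, 36 mm across, 34 mm high, standing; origin under its centre.
- parts_tray: Bystander: blue divided parts tray, 100 x 140 x 35 mm; origin under its centre.
There are look-alikes about, which are no part of the job. Of the things like the gauge, leave any that is brown; of the rest the smaller one is meant.

How it is judged:
On the way:
1. the gauge lies flat on the bed with its blade through under the shoe, tip past the shoe's far side (x of gauge_tip in the frame of head above 0.014 m and y of gauge_tip in the frame of head between -0.01 and 0.01 m and z of gauge_tip in the frame of head between 0.022 and 0.033 m and angle between gauge's own z axis and vertical below 0.12 rad), for 0.2 s.
At the end, for the whole second after the job is handed in: The gauge lies at rest, flat (within 0.12 rad) on the bed with its tip at least 2 mm past the far side of the shoe and within 10 mm of the middle, and the shoe presses on the blade with 2 to 11 N (a drag of roughly 2 to 10 N) (all of step 1 and contact force between ram and gauge between 2 and 11 N and linear speed of gauge below 0.01 m/s); the robot touches nothing.
It fails at once if the blade is clamped hard (shoe on gauge over 20 N) (contact force between ram and gauge above 20 N).
It fails at once if a bystander is moved by more than 30 mm (distance of any of yarn_cone, oil_bottle, screwdriver, spanner, needle_jar, bobbin, parts_tray from where it was at the start of the episode above 0.03 m).
It also fails if it takes over 72 s, if anything falls off the work surface, if the arm or the gripper's body presses on something with over 40 N, if the wrist force passes 120 N, or if a joint passes its speed limit or range.

## Working session

There is one attempt and no reset: what is moved stays moved. The work goes in short steps, Python scripts to look and compute and a tool call to move; the robot and the scene stay as the last step left them, time stands still between calls to the robot, and variables do not carry over. Pictures are saved under pics/ and viewed, and the job is handed in when it is done.

Besides the shell and the picture viewer there is one more tool, called after "Request:" as a command line: name --argument value ..., lists and objects as JSON in quotes. play_rows: Moves the arm, as the interface text tells. Shift numbers are shares of 20 cm and turn numbers shares of pi/2 rad, none past 1 either way. Its arguments: {"type":"object","properties":{"series":{"type":"array"}},"required":["series"]}

```bash
ls; mkdir -p pics
python3 - <<'E'
from rig import arm
import cv2
for n in("side","top"):
    cv2.imwrite(f"pics/{n}0.png",arm.camera(n)[:,:,::-1])
    print(n,arm.get_calibration(n))
print(arm.observe())
E
```

```text
pics
side {'K': array([[384.26552554,   0.        , 275.31196697],
       [  0.        , 384.26552554, 207.30401282],
       [  0.        ,   0.        ,   1.        ]]), 'k1': -0.09296520159721693, 'R': array([[ 0.90972083, -0.4149828 , -0.0140459 ],
       [-0.30165601, -0.63728502, -0.7091343 ],
       [ 0.28532729,  0.64935128, -0.70493351]]), 't': array([-0.42808345,  0.27287123,  0.92741636])}
top {'K': array([[406.46080059,   0.        , 277.06321296],
       [  0.        , 406.46080059, 211.49505006],
       [  0.        ,   0.        ,   1.        ]]), 'k1': -0.037553732808534086, 'R': array([[-0.0269814 , -0.99946133, -0.018683  ],
       [-0.98009243,  0.0301269 , -0.19624271],
       [ 0.19669986,  0.01301617, -0.98037735]]), 't': array([0.11843679, 0.54750153, 0.99635373])}
{'time': 0.1, 'qpos': array([ 1.03394610e+00,  1.58968504e-01,  1.59808950e+00, -8.92159052e-06,
        1.38616946e+00, -2.10120495e-01]), 'dq': array([-1.02481382e-05, -2.45094893e-03, -1.30627084e-03, -1.58737682e-03,
        8.16890920e-04, -3.47166038e-04]), 'tau': array([-1.21005692e-04, -3.86506319e+01, -3.22959244e+01,  7.03479513e-02,
        3.40270938e-02, -2.75342057e-05]), 'tcp_pos': array([0.18429144, 0.54408657, 0.21373562]), 'eef_rot': array([ 2.55261709e+00,  1.83018643e+00, -2.34715509e-03]), 'ft_force': array([0.0172065 , 0.47066214, 0.57906684]), 'torque': array([ 0.00750941, -0.03813461,  0.03811964]), 'gripper_width': 0.09168414433129782}
```

View pics/side0.png

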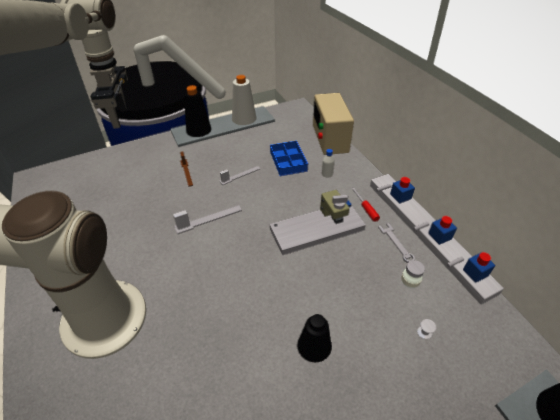

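View pics/top0.png

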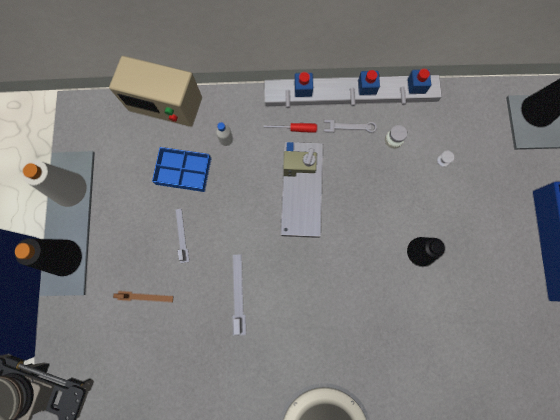

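The top picture shows the head at about (302,190), bare end toward the robot. There are three gauge-like things: a brown one at (143,297), a large grey one at (238,295) and a smaller grey one at (181,235). By the description the smaller grey one is meant, so I'll enlarge it to confirm.

Run:
```python
import cv2,numpy as np
t=cv2.imread("pics/top0.png");s=cv2.imread("pics/side0.png")
a=cv2.resize(t[190:340,105:255],(600,600),interpolation=cv2.INTER_CUBIC)
cv2.imwrite("pics/c1.png",a)
cv2.imwrite("pics/c2.png",cv2.resize(t[135:245,270:335],None,fx=5.4,fy=5.4,interpolation=cv2.INTER_CUBIC))
cv2.imwrite("pics/c3.png",cv2.resize(s[155:255,165:375],None,fx=3.8,fy=3.8,interpolation=cv2.INTER_CUBIC))
```

```text
(no output)
```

View pics/c1.png

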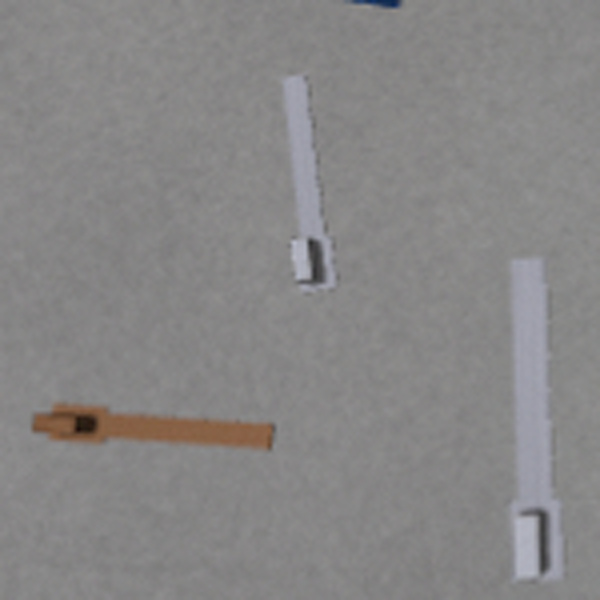

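View pics/c2.png

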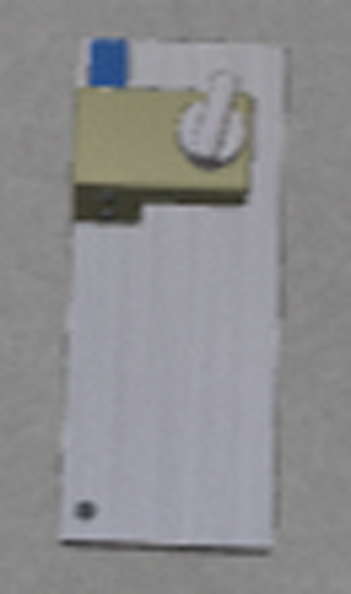

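View pics/c3.png

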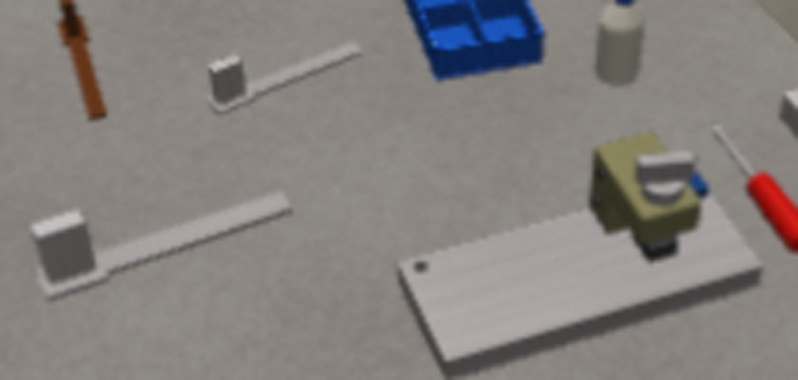

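```bash
cat > h.py <<'E'
import numpy as np,cv2
from scipy.optimize import least_squares
from scipy.spatial.transform import Rotation as Ro
from rig import arm
C={n:arm.get_calibration(n) for n in("side","top")}
def proj(n,X):
    c=C[n];p=np.atleast_2d(X)@c["R"].T+c["t"];s=p[:,:2]/p[:,2:];s=s*(1+c["k1"]*(s**2).sum(1,keepdims=True))
    return s@np.diag(np.diag(c["K"])[:2])+c["K"][:2,2]
def back(n,uv,z):
    f=lambda xy:(proj(n,[[xy[0],xy[1],z]])-uv)[0]
    return least_squares(f,[.5,.1]).x
def W(pose,P):
    x,y,a=pose[:3];c,s=np.cos(a),np.sin(a);P=np.array(P,float)/1000
    return np.c_[x+c*P[:,0]-s*P[:,1],y+s*P[:,0]+c*P[:,1],P[:,2]]
def fit(obs,x0):
    # obs: list (name, off, scale, [(model xyz mm),(u,v)]...)
    def f(p):
        r=[]
        for n,off,s,L in obs:
            uv=(np.array([l[1] for l in L],float)+.5)/s-.5+np.array(off)
            r.append(proj(n,W(p,[l[0] for l in L]))-uv)
        return np.concatenate(r).ravel()
    q=least_squares(f,x0,loss="soft_l1");return q.x,f(q.x).reshape(-1,2)
E
python3 - <<'E'
from h import *
np.set_printoptions(precision=4,suppress=True)
T=("top",(270,135),5.4,[((-185,65,25),(60,541)),((-185,-40,25),(272,547)),((75,-40,25),(287,43)),((75,65,25),(83,39)),((25,65,92),(77,87)),((25,-20,92),(254,93)),((-25,-20,92),(248,188)),((-25,65,92),(75,186))])
S=("side",(165,155),3.8,[((-185,65,25),(398,266)),((-185,-40,25),(446,362)),((75,-40,25),(761,268)),((-25,65,92),(593,152)),((-25,-20,92),(632,228)),((25,-20,92),(699,205)),((25,65,92),(657,132))])
for o in([T],[S],[T,S]):
    p,r=fit(o,[.6,0,0]);print("head",p);print(r.T)
T=("top",(105,190),4,[((130,8,4),(283,76)),((130,-8,4),(306,76)),((-18,12,4),(303,290)),((-18,-12,4),(335,288)),((18,-12,4),(329,237)),((14,6,44),(291,240)),((14,-6,44),(310,238)),((-14,-6,44),(315,283)),((-14,6,44),(296,281))])
S=("side",(165,155),3.8,[((130,8,4),(349,42)),((130,-8,4),(360,49)),((14,6,44),(237,56)),((-14,6,44),(209,66)),((-14,-6,44),(215,77)),((14,-6,44),(243,67))])
for o in([T],[S],[T,S]):
    p,r=fit(o,[.5,.3,0]);print("gauge",p);print(r.T)
print(arm.observe()["eef_rot"],Ro.from_rotvec(arm.observe()["eef_rot"]).as_matrix())
E
```

```text
head [ 0.674   0.0175 -0.0716]
[[-0.1844  0.4768 -0.1076 -0.409  -0.1065  0.166   0.7949 -0.5437]
 [-0.0339  0.5058  0.2352 -0.4006 -0.4468 -0.3496  0.715  -0.1704]]
head [ 0.6701  0.0126 -0.0778]
[[-1.009  -0.8014  0.8068 -0.2643  2.6191  1.3174 -1.4347]
 [-0.4841  0.9249  0.3897 -0.9597 -1.1     0.3141  0.1305]]
head [ 0.6731  0.0165 -0.0731]
[[ 0.1075  0.7734  0.3253  0.0185  0.3212  0.5986  1.2005 -0.1429 -0.6265
  -0.2568  0.8883 -0.1205  2.8627  1.4653 -1.3755]
 [ 0.25    0.8529  0.5555 -0.1385 -0.1652 -0.0173  1.0531  0.1161 -1.4739
  -0.2495 -0.9437 -2.0471 -2.3451 -0.957  -0.9824]]
gauge [0.4477 0.3559 0.1345]
[[ 0.0996  0.1083 -0.1619  0.7054  0.6046 -0.198  -0.3758 -0.3652 -0.2107]
 [ 0.7544 -0.1878  1.0943  0.1494 -0.3877 -0.1528 -0.3985 -0.9332  0.3155]]
gauge [0.4466 0.3482 0.1903]
[[ 0.1461 -0.1992 -0.086  -0.1455  0.097   0.1843]
 [-0.1407  0.35    0.1262  0.7494 -0.2393 -0.8976]]
gauge [0.4476 0.3551 0.1418]
[[ 0.0512  0.0551  0.1891  1.0489  0.8494  0.0728 -0.1088 -0.0185  0.1398
   0.6996  0.1664 -0.3224 -0.5518 -0.4776 -0.2156]
 [ 0.8555 -0.1279  1.1449  0.1348 -0.3864 -0.1032 -0.3823 -0.9296  0.3528
  -0.4581  0.1096 -1.0871 -0.7028 -1.6423 -2.0598]]
[ 2.5526  1.8302 -0.0023] [[ 0.3209  0.9471 -0.0008]
 [ 0.9471 -0.3209 -0.0014]
 [-0.0016 -0.0003 -1.    ]]
```

The crop confirms the small grey gauge, at about (0.448, 0.356) with yaw 0.135. The brown and large ones are look-alikes. The head is at (0.674, 0.0175) with yaw −0.072.

```bash
cat >> h.py <<'E'
def st():
    o=arm.observe();R=Ro.from_rotvec(o["eef_rot"]).as_matrix()
    return o,R
def to(x,y,z,ang=None,base=None):
    """shares for target; ang = world yaw of tool x (deg)"""
    o,R=st();p=o["tcp_pos"] if base is None else np.array(base)
    d=R.T@(np.array([x,y,z])-p)/.2
    cur=np.degrees(np.arctan2(R[1,0],R[0,0]))
    t=0 if ang is None else -((ang-cur+90)%180-90)/90
    print("p",o["tcp_pos"].round(4),"jaw",round(cur,2),"q6",o["qpos"][5].round(2),"F",o["ft_force"].round(2),"w",o["gripper_width"].round(4),"t",round(o["time"],2),"\n shares",d.round(4),"turn",round(t,4))
E
python3 - <<'E'
from h import *
to(.4477,.356,.12,97.7)
to(.4477,.356,.0,97.7)
E
```

```text
Traceback (most recent call last):
  File "h.py", line 33, in to
    print("p",o["tcp_pos"].round(4),"jaw",round(cur,2),"q6",o["qpos"][5].round(2),"F",o["ft_force"].round(2),"w",o["gripper_width"].round(4),"t",round(o["time"],2),"\n shares",d.round(4),"turn",round(t,4))
                                                                                                                 ^^^^^^^^^^^^^^^^^^^^^^^^
AttributeError: 'float' object has no attribute 'round'
```

```bash
sed -i 's/o\["gripper_width"\].round(4)/round(float(o["gripper_width"]),4)/' h.py
python3 - <<'E'
from h import *
to(.4477,.356,.12,97.7)
E
```

```text
p [0.1843 0.5441 0.2137] jaw 71.28 q6 -0.21 F [0.02 0.47 0.58] w 0.0917 t 0.1 
 shares [-0.4672  1.5494  0.4689] turn -0.2936
```

Request:
play_rows --series '[1,-0.1,0.2,0.05,-0.07,1,-0.2,0.4,0.1,-0.14,1,-0.25,0.6,0.15,-0.22,1,-0.3,0.8,0.2,-0.293,1,-0.35,0.98,0.25,-0.293,1,-0.35,0.98,0.25,-0.293,1,-0.35,0.98,0.25,-0.293]'

```text
time: 0.68
tcp_pos: [0.3494, 0.4129, 0.163]
eef_rot: [2.074, 2.359, -0.004]
ft_force: [-0.4, 0.4, -1.0]
gripper_width: 0.0917
```

Run:
```python
from h import *
to(.4477,.356,.08,97.7)
```

```text
p [0.3494 0.4129 0.163 ] jaw 97.36 q6 -1.05 F [-0.45  0.41 -1.01] w 0.0917 t 0.68 
 shares [-0.3444  0.4519  0.4149] turn -0.0037
```

Request:
play_rows --series '[1,-0.11,0.15,0.14,0,1,-0.22,0.3,0.28,0,1,-0.345,0.452,0.41,-0.004,1,-0.345,0.452,0.41,-0.004,1,-0.345,0.452,0.41,-0.004,1,-0.345,0.452,0.41,-0.004]'

```text
time: 1.18
tcp_pos: [0.4456, 0.3598, 0.0827]
eef_rot: [-2.061, -2.369, 0.001]
ft_force: [0.0, -0.2, 0.7]
gripper_width: 0.0918
```

Run:
```python
from h import *
to(.4477,.356,.008,97.7)
cv2.imwrite("pics/t1.png",cv2.resize(arm.camera("top")[180:300,100:260,::-1],None,fx=5,fy=5,interpolation=2))
cv2.imwrite("pics/s1.png",cv2.resize(arm.camera("side")[120:240,150:310,::-1],None,fx=5,fy=5,interpolation=2))
```

```text
p [0.4456 0.3598 0.0827] jaw 97.97 q6 -1.24 F [ 0.05 -0.19  0.69] w 0.0918 t 1.18 
 shares [-0.0203  0.0084  0.3733] turn 0.003
```

View pics/s1.png

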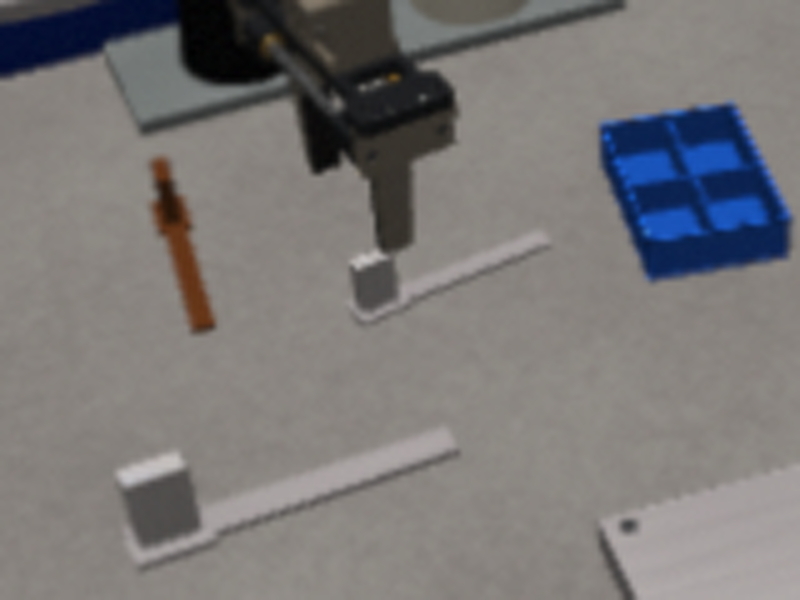

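View pics/t1.png

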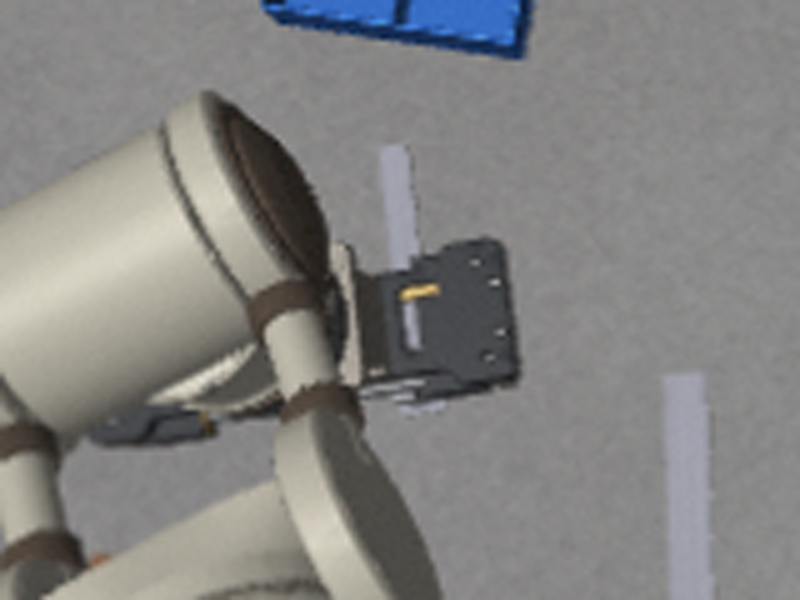

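The open fingers straddle the gauge handle: the near finger is at side crop (390,240), just behind the handle at (372,280). Next I descend and grip.

Request:
play_rows --series '[1,-0.018,0.008,0.12,0,1,-0.02,0.008,0.24,0.003,1,-0.02,0.008,0.35,0.003,1,-0.02,0.008,0.35,0.003,1,-0.02,0.008,0.35,0.003]'

```text
time: 1.7
tcp_pos: [0.4474, 0.3561, 0.013]
eef_rot: [-2.064, -2.367, 0.001]
ft_force: [1.3, 0.3, 0.1]
gripper_width: 0.092
```

Run:
```python
from h import *
to(.4477,.356,.009,97.7)
```

```text
p [0.4474 0.3561 0.013 ] jaw 97.83 q6 -1.25 F [1.34 0.31 0.09] w 0.092 t 1.7 
 shares [-0.0008  0.0016  0.02  ] turn 0.0014
```

Request:
play_rows --series '[1,0,0,0.015,0,0.5,0,0,0.015,0,0,0,0,0.015,0,0,0,0,0.015,0,0,0,0,0.015,0,0,0,0,0.015,0,0,0,0,0.015,0,0,0,0,0.015,0,0,0,0,0.015,0]'

```text
time: 2.45
tcp_pos: [0.4487, 0.3552, 0.0096]
eef_rot: [-2.067, -2.366, 0.0]
ft_force: [-0.6, 0.6, 1.6]
gripper_width: 0.0405
```

Run:
```python
from h import *
to(.4477,.356,.009,97.7)
hp=(.674,.0175,-.072)
for x in(-200,-105): print(W(hp,[(x,0,25)]))
```

```text
p [0.4487 0.3552 0.0096] jaw 97.73 q6 -1.25 F [-0.58  0.63  1.57] w 0.0405 t 2.45 
 shares [ 0.0047 -0.0042  0.0029] turn 0.0003
[[0.47451818 0.03188756 0.025     ]]
[[0.56927204 0.02505347 0.025     ]]
```

Still closing, so hold longer.

Request:
play_rows --series '[0,0,0,0,0,0,0,0,0,0,0,0,0,0,0,0,0,0,0,0,0,0,0,0,0,0,0,0,0,0,0,0,0,0,0,0,0,0,0,0,0,0,0,0,0]'

```text
time: 3.2
tcp_pos: [0.4487, 0.3553, 0.0096]
eef_rot: [-2.067, -2.366, -0.0]
ft_force: [0.8, 0.2, -0.1]
gripper_width: 0.0118
```

Run:
```python
from h import *
# lift and go to pre-insert: origin at head x=-165 => tip -35
x,y,_=W((.674,.0175,-.072),[(-180,0,0)])[0]
to(x,y,.075,90-4.13)
```

```text
p [0.4487 0.3553 0.0096] jaw 97.73 q6 -1.25 F [ 0.75  0.24 -0.15] w 0.0118 t 3.2 
 shares [-1.6402  0.0083 -0.3271] turn 0.1318
```

Request:
play_rows --series '[0,0,0,-0.15,0,0,0,0,-0.35,0,0,0,0,-0.55,0,0,-0.15,0,-0.55,0.03,0,-0.3,0,-0.55,0.06,0,-0.45,0,-0.55,0.1,0,-0.6,0,-0.55,0.132,0,-0.75,0,-0.55,0.132,0,-0.9,0,-0.55,0.132,0,-0.9,0,-0.55,0.132]'

```text
time: 4.03
tcp_pos: [0.4734, 0.1727, 0.1195]
eef_rot: [2.304, 2.134, -0.002]
ft_force: [-0.6, 0.1, -1.0]
gripper_width: 0.0116
```

Run:
```python
from h import *
x,y,_=W((.674,.0175,-.072),[(-180,0,0)])[0]
to(x,y,.08,90-4.13)
```

```text
p [0.4734 0.1727 0.1195] jaw 85.63 q6 -1.38 F [-0.59  0.1  -0.96] w 0.0116 t 4.03 
 shares [-0.7008  0.1592  0.1989] turn -0.0027
```

Request:
play_rows --series '[0,-0.15,0.04,0,0,0,-0.3,0.08,0,0,0,-0.45,0.12,0,0,0,-0.6,0.159,0.05,-0.003,0,-0.7,0.159,0.15,-0.003,0,-0.7,0.159,0.3,-0.003,0,-0.7,0.159,0.37,-0.003,0,-0.7,0.159,0.37,-0.003,0,-0.7,0.159,0.37,-0.003]'

```text
time: 4.78
tcp_pos: [0.4938, 0.0353, 0.0451]
eef_rot: [-2.294, -2.144, 0.002]
ft_force: [-0.2, -1.0, -0.9]
gripper_width: 0.0118
```

Run:
```python
from h import *
x,y,_=W((.674,.0175,-.072),[(-180,0,0)])[0]
to(x,y,.0366,90-4.13)
cv2.imwrite("pics/t2.png",cv2.resize(arm.camera("top")[120:260,230:400,::-1],None,fx=4.2,fy=4.2,interpolation=2))
cv2.imwrite("pics/s2.png",cv2.resize(arm.camera("side")[160:280,210:370,::-1],None,fx=5,fy=5,interpolation=2))
```

```text
p [0.4938 0.0353 0.0451] jaw 86.13 q6 -1.68 F [-0.16 -1.04 -0.88] w 0.0118 t 4.78 
 shares [-0.0242  0.0051  0.0424] turn 0.0029
```

View pics/s2.png

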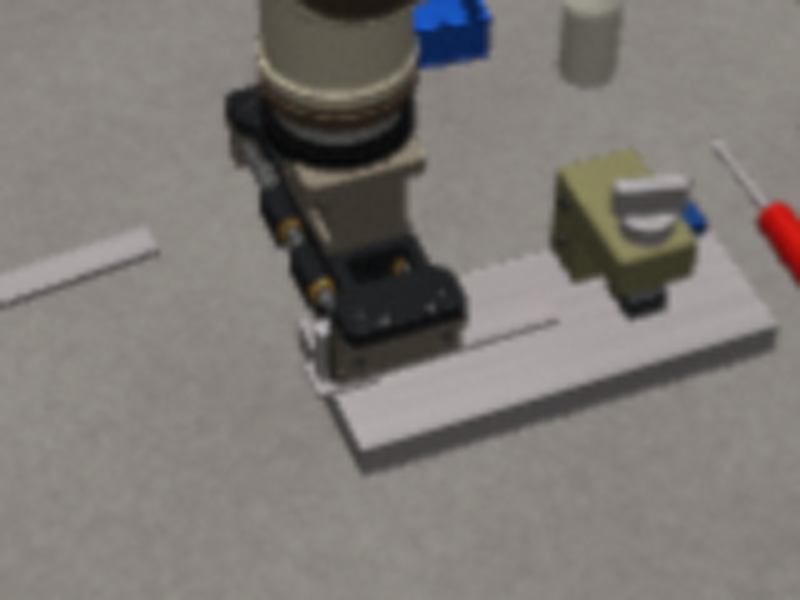

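View pics/t2.png

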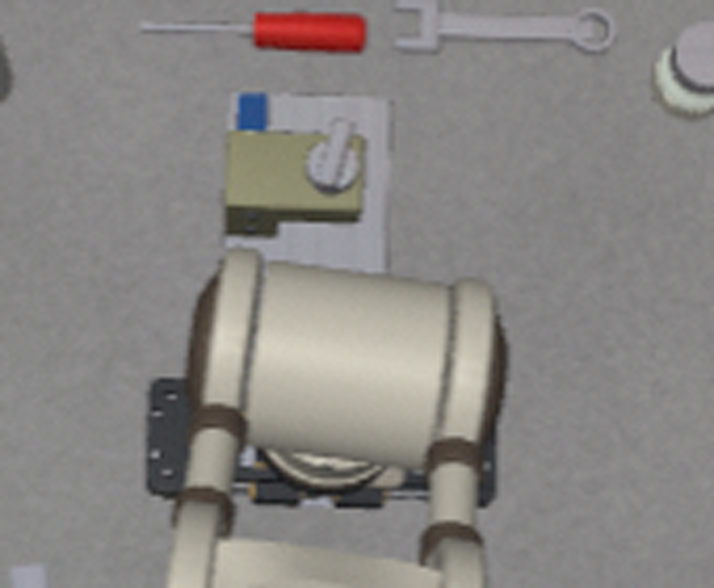

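Run:
```python
from h import *
x,y,_=W((.674,.0175,-.072),[(-160,0,0)])[0]
to(x,y,.0366,90-4.13)
```

```text
p [0.4956 0.0352 0.0469] jaw 86.16 q6 -1.68 F [-0.32  0.35 -1.14] w 0.0124 t 4.88 
 shares [-0.0244  0.0958  0.0517] turn 0.0033
```

Request:
play_rows --series '[0,-0.02,0.05,0,0.003,0,-0.02,0.1,0,0.003,0,-0.022,0.1,0.02,0.003,0,-0.022,0.1,0.02,0.003,0,-0.022,0.1,0.02,0.003]'

```text
time: 5.3
tcp_pos: [0.5139, 0.0295, 0.0419]
eef_rot: [-2.3, -2.14, 0.0]
ft_force: [-0.3, -0.1, -1.4]
gripper_width: 0.0116
```

Run:
```python
from h import *
x,y,_=W((.674,.0175,-.072),[(-160,0,0)])[0]
to(x,y,.0346,90-4.13)
```

```text
p [0.5139 0.0295 0.0419] jaw 85.88 q6 -1.68 F [-0.34 -0.05 -1.35] w 0.0116 t 5.3 
 shares [-0.0023  0.0028  0.0363] turn 0.0002
```

Request:
play_rows --series '[0,0,0.002,0.015,0,0,0,0.002,0.028,0,0,0,0.002,0.028,0,0,0,0.002,0.028,0]'

```text
time: 5.63
tcp_pos: [0.5141, 0.0293, 0.0357]
eef_rot: [-2.3, -2.139, 0.001]
ft_force: [1.0, 0.2, -0.1]
gripper_width: 0.0115
```

Request:
play_rows --series '[0,0,0,0.005,0,0,0,0,0.009,0,0,0,0,0.009,0]'

```text
time: 5.88
tcp_pos: [0.5146, 0.0292, 0.0345]
eef_rot: [2.3, 2.14, -0.0]
ft_force: [-0.9, -1.2, 2.5]
gripper_width: 0.0116
```

Run:
```python
from h import *
x,y,_=W((.674,.0175,-.072),[(-160,0,0)])[0]
to(x,y,.0346,90-4.13)
cv2.imwrite("pics/s3.png",cv2.resize(arm.camera("side")[160:280,210:370,::-1],None,fx=5,fy=5,interpolation=2))
```

```text
p [0.5146 0.0292 0.0345] jaw 85.86 q6 -1.68 F [-0.87 -1.2   2.48] w 0.0116 t 5.88 
 shares [-0.0008 -0.001  -0.0003] turn -0.0001
```

View pics/s3.png

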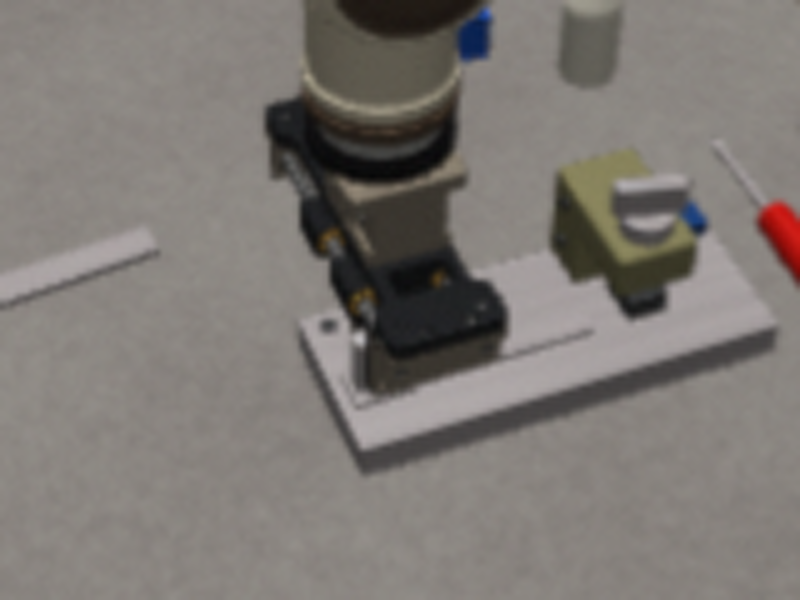

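Blade tip at crop (590,330), on the bed and aimed under the shoe, with light contact (2.5 N). Next is the slide in.

Request:
play_rows --series '[0,0,0.04,0,0,0,0,0.08,0,0,0,0,0.12,0,0,0,0,0.16,0,0,0,0,0.16,0,0]'

```text
time: 6.35
tcp_pos: [0.5484, 0.0265, 0.0346]
eef_rot: [2.299, 2.138, 0.002]
ft_force: [0.7, -0.4, -0.6]
gripper_width: 0.0117
```

Request:
play_rows --series '[0,0,0.04,0,0,0,0,0.08,0,0,0,0,0.12,0,0,0,0,0.12,0,0]'

```text
time: 6.68
tcp_pos: [0.5719, 0.0249, 0.0345]
eef_rot: [2.299, 2.138, 0.002]
ft_force: [3.2, -0.5, 7.5]
gripper_width: 0.012
```

Run:
```python
from h import *
x,y,_=W((.674,.0175,-.072),[(-105,0,0)])[0]
to(x,y,.0346,90-4.13)
cv2.imwrite("pics/s4.png",cv2.resize(arm.camera("side")[160:280,210:370,::-1],None,fx=5,fy=5,interpolation=2))
cv2.imwrite("pics/t4.png",cv2.resize(arm.camera("top")[120:260,230:400,::-1],None,fx=4.2,fy=4.2,interpolation=2))
```

```text
p [0.5719 0.0249 0.0345] jaw 85.85 q6 -1.67 F [ 3.18 -0.54  7.51] w 0.012 t 6.68 
 shares [-0.0001 -0.0132 -0.0004] turn -0.0002
```

View pics/s4.png

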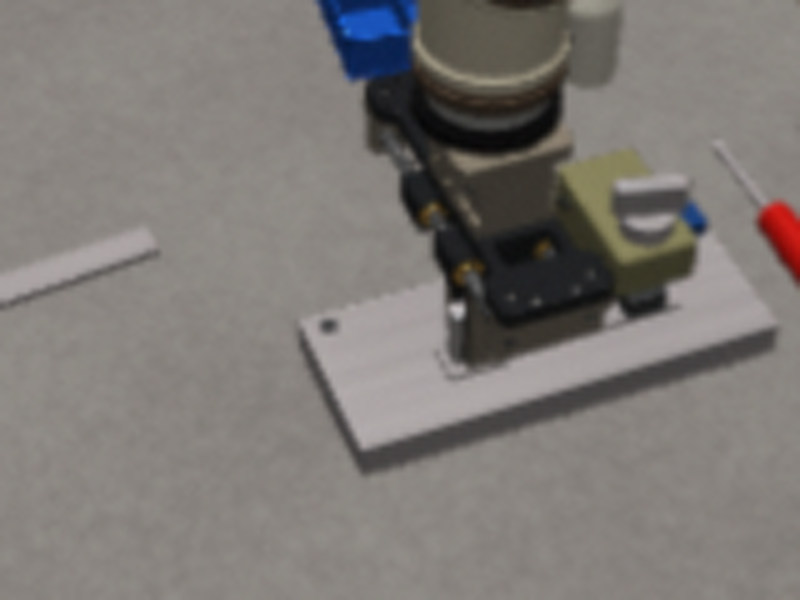

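View pics/t4.png

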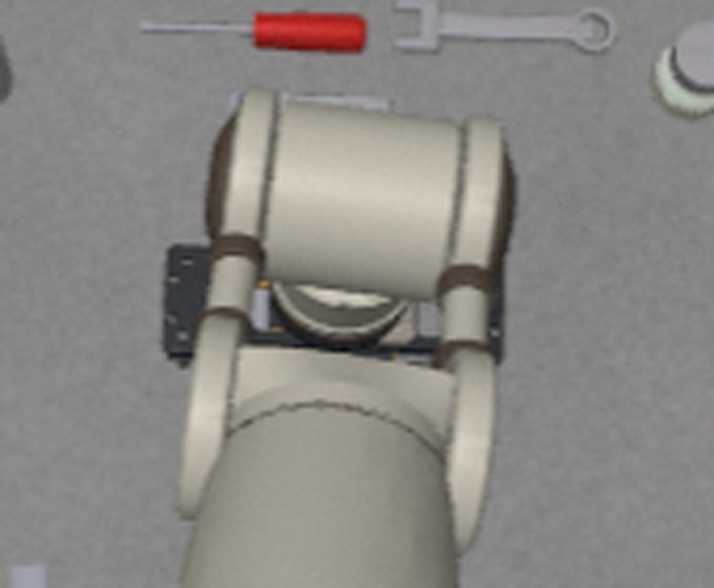

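The tip shows past the shoe at crop (675,310). I release, lift and look at the thumbscrew.

Request:
play_rows --series '[0.4,0,0,-0.002,0,0.4,0,0,-0.002,0,0.4,0,0,-0.002,0,0.4,0,0,-0.002,0,0.4,0,0,-0.002,0,0.4,0,0,-0.002,0,0.4,0,0,-0.05,0,0.4,0,0,-0.2,0,0.4,0,-0.1,-0.4,0,0.4,0,-0.25,-0.6,0,0.4,0,-0.45,-0.7,0,0.4,0,-0.6,-0.7,0,0.4,0,-0.75,-0.7,0]'

```text
time: 7.87
tcp_pos: [0.4203, 0.036, 0.1772]
eef_rot: [2.297, 2.137, 0.004]
ft_force: [0.6, 0.2, 0.6]
gripper_width: 0.0367
```

Run:
```python
from h import *
to(.674,.0175,.16,90)
cv2.imwrite("pics/s5.png",cv2.resize(arm.camera("side")[160:280,210:370,::-1],None,fx=5,fy=5,interpolation=2))
cv2.imwrite("pics/t5.png",cv2.resize(arm.camera("top")[135:245,265:345,::-1],None,fx=5.4,fy=5.4,interpolation=2))
```

```text
p [0.4203 0.036  0.1772] jaw 85.88 q6 -1.7 F [0.63 0.21 0.61] w 0.0367 t 7.87 
 shares [-1.0000e-03  1.2716e+00  9.2300e-02] turn -0.0458
```

View pics/s5.png

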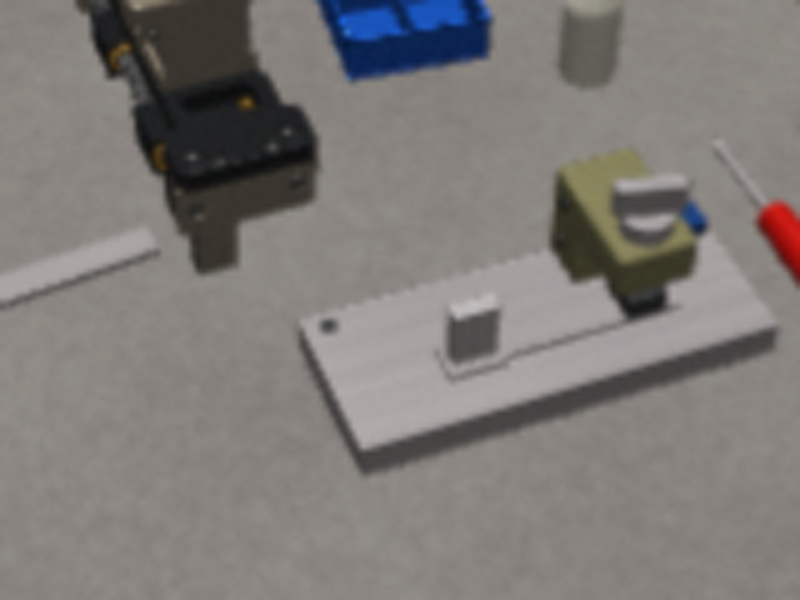

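View pics/t5.png

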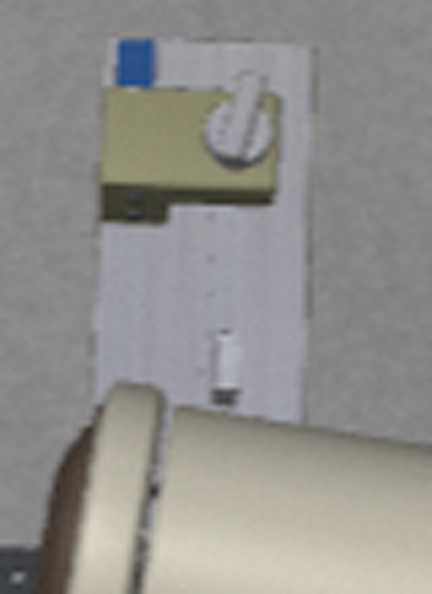

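Run:
```python
from h import *
t=cv2.cvtColor(arm.camera("top"),cv2.COLOR_RGB2BGR);cv2.imwrite("pics/tf.png",t)
s=cv2.cvtColor(arm.camera("side"),cv2.COLOR_RGB2BGR);cv2.imwrite("pics/sf.png",s)
cv2.imwrite("pics/t6.png",cv2.resize(t[145:177,295:327],(576,576),interpolation=2))
cv2.imwrite("pics/s6.png",cv2.resize(s[188:228,320:360],(560,560),interpolation=2))
```

```text
(no output)
```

View pics/t6.png

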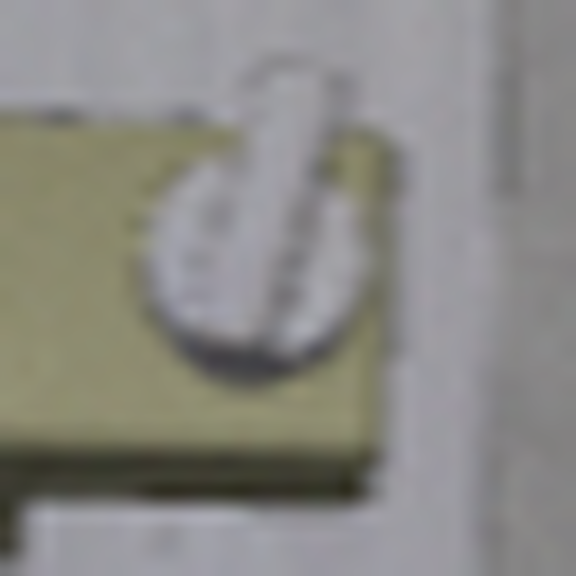

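View pics/s6.png

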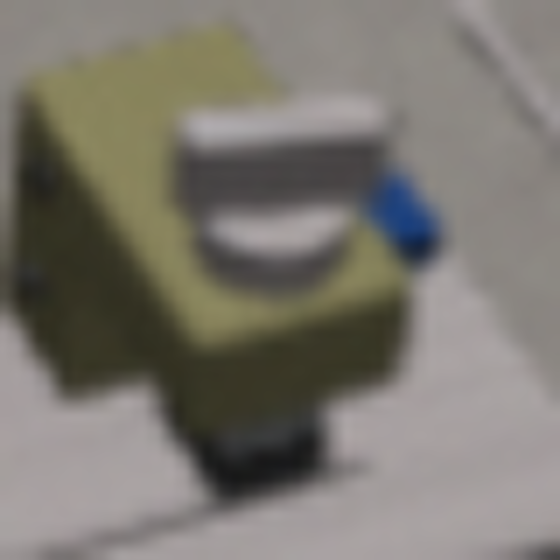

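Run:
```python
from h import *
np.set_printoptions(precision=4,suppress=True)
T=("top",(295,145),18,[((21,6,128),(255,65)),((21,-6,128),(330,70)),((-21,6,128),(220,335)),((-21,-6,128),(268,345))])
S=("side",(320,188),14,[((-21,-6,128),(185,140)),((21,-6,128),(380,133)),((-21,6,128),(183,112)),((21,6,128),(383,95))])
for o in([T],[S],[T,S]):
    p,r=fit(o,[.67,.0,-.2]);print(p,"a=",-.072-p[2]);print(r.T)
print(proj("top",W((.674,.0175,-.072),[(0,0,128),(0,0,106)])), "crop", (proj("top",W((.674,.0175,-.072),[(0,0,128),(0,0,106)]))-[295,145])*18)
# shoe underside edges on side: z candidates
for z in(25,29,30,31,32,33,34,35,36):
    print(z,((proj("side",W((.674,.0175,-.072),[(-12,-15,z),(12,-15,z)]))-[320,188]+.5)*14-.5).ravel())
```

```text
[ 0.674   0.018  -0.2127] a= 0.14073753976380216
[[-0.2562  0.348  -1.1978  0.9448]
 [-0.6798 -0.1374  0.2325  0.5136]]
[ 0.6718  0.0155 -0.3592] a= 0.28723732334085245
[[-0.2131  1.19   -0.8392  0.0854]
 [ 0.5081  0.1281 -0.5184 -0.1686]]
[ 0.6734  0.0175 -0.2558] a= 0.18375701092550178
[[ 0.3242  0.8902 -1.3338  0.7691  0.3438  1.3333 -0.7327 -0.211 ]
 [-0.4908  0.2453  0.2844  0.7621  0.3958 -1.0725 -0.5872 -1.3086]]
[[309.5799 155.7939]
 [309.0612 158.6716]] crop [[262.439  194.2903]
 [253.1016 246.0879]]
25 [216.7742 538.0796 321.0495 506.9135]
29 [218.6564 524.8874 323.1846 493.7161]
30 [219.1283 521.5787 323.72   490.4061]
31 [219.6008 518.2657 324.2559 487.0919]
32 [220.0738 514.9484 324.7925 483.7734]
33 [220.5473 511.6267 325.3297 480.4506]
34 [221.0215 508.3008 325.8675 477.1236]
35 [221.4961 504.9706 326.4059 473.7922]
36 [221.9713 501.636  326.9449 470.4566]
```

Request:
play_rows --series '[0.4,0,0.2,0,0,0.4,0,0.4,0,0.04,0.4,0,0.6,0,0.08,0.4,0,0.8,0,0.108,0.4,0,0.95,0,0.108,0.4,0,0.95,0,0.108,0.4,0,0.95,0,0.108]'

```text
time: 8.65
tcp_pos: [0.6119, 0.0219, 0.1729]
eef_rot: [-2.473, -1.936, 0.002]
ft_force: [-0.4, -0.0, -0.1]
gripper_width: 0.0367
```

Run:
```python
from h import *
to(.674,.0178,.15,76.2)
```

```text
p [0.6119 0.0219 0.1729] jaw 76.13 q6 -1.49 F [-0.42 -0.03 -0.1 ] w 0.0367 t 8.65 
 shares [0.0545 0.3068 0.114 ] turn -0.0008
```

Request:
play_rows --series '[0.4,0.03,0.16,0,0,0.4,0.054,0.307,0.05,0,0.4,0.054,0.307,0.114,0,0.4,0.054,0.307,0.114,0,0.4,0.054,0.307,0.114,0,0.4,0.054,0.307,0.114,0]'

```text
time: 9.15
tcp_pos: [0.6717, 0.0182, 0.1522]
eef_rot: [2.473, 1.937, 0.0]
ft_force: [0.1, -0.4, 0.4]
gripper_width: 0.0369
```

Run:
```python
from h import *
to(.674,.0178,.110,76.2)
cv2.imwrite("pics/s7.png",cv2.resize(arm.camera("side")[150:250,270:400,::-1],None,fx=6,fy=6,interpolation=2))
```

```text
p [0.6717 0.0182 0.1522] jaw 76.15 q6 -1.48 F [ 0.15 -0.36  0.4 ] w 0.0369 t 9.15 
 shares [0.0007 0.0118 0.2109] turn -0.0006
```

View pics/s7.png

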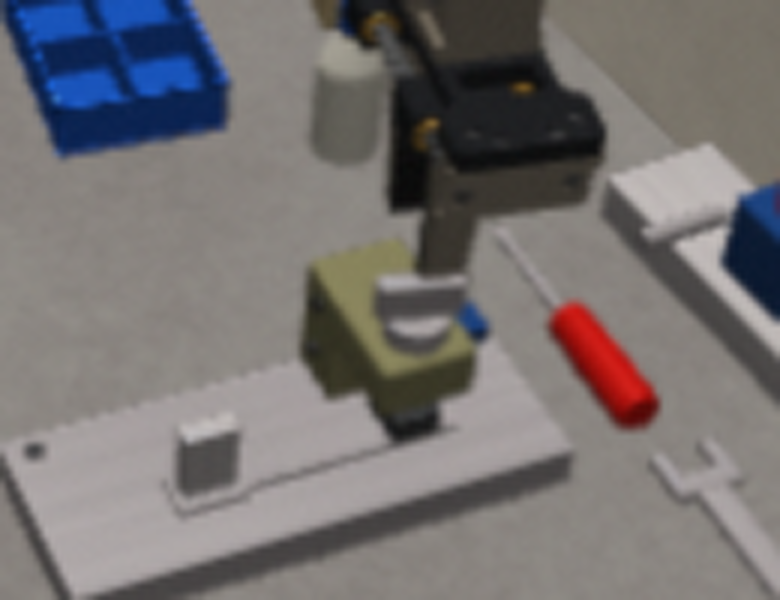

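Near fingertip at crop (445,275) just in front of and above the bar at (420,295), as the geometry predicts. Next I descend around the bar and grip.

Request:
play_rows --series '[0.4,0,0.01,0.07,0,0.4,0,0.01,0.14,0,0.4,0,0.01,0.2,0,0.4,0,0.01,0.2,0,0.4,0,0.01,0.2,0,0,0,0.01,0.2,0,0,0,0.01,0.2,0,0,0,0.01,0.2,0,0,0,0.01,0.2,0,0,0,0.01,0.2,0,0,0,0.01,0.2,0,0,0,0.01,0.2,0]'

```text
time: 10.2
tcp_pos: [0.6749, 0.0171, 0.1122]
eef_rot: [2.472, 1.936, 0.001]
ft_force: [-1.5, -1.8, 2.6]
gripper_width: 0.0123
```

Run:
```python
from h import *
to(.674,.0178,.110,76.2);print(st()[0]["torque"])
```

```text
p [0.6749 0.0171 0.1122] jaw 76.13 q6 -1.48 F [-1.47 -1.76  2.57] w 0.0123 t 10.2 
 shares [ 0.0024 -0.005   0.0109] turn -0.0008
[-0.37200857  0.12870395 -0.01690203]
```

Request:
play_rows --series '[0,0,0,0,0.05,0,0,0,0,0.1,0,0,0,0,0.15,0,0,0,0,0.2,0,0,0,0,0.25,0,0,0,0,0.3,0,0,0,0,0.35,0,0,0,0,0.4,0,0,0,0,0.45,0,0,0,0,0.5,0,0,0,0,0.55,0,0,0,0,0.57,0,0,0,0,0.57,0,0,0,0,0.57]'

```text
time: 11.37
tcp_pos: [0.6741, 0.0162, 0.1122]
eef_rot: [3.066, 0.675, -0.002]
ft_force: [-2.8, -4.5, 4.3]
gripper_width: 0.0115
```

Run:
```python
from h import *
to(.674,.0178,.110,76.2);print(st()[0]["torque"])
cv2.imwrite("pics/s8.png",cv2.resize(arm.camera("side")[150:250,270:400,::-1],None,fx=6,fy=6,interpolation=2))
```

```text
p [0.6741 0.0162 0.1122] jaw 24.82 q6 -0.59 F [-2.76 -4.48  4.32] w 0.0115 t 11.37 
 shares [ 0.0027 -0.0074  0.0108] turn -0.5709
[-0.88194372  0.71456317 -0.00967669]
```

View pics/s8.png

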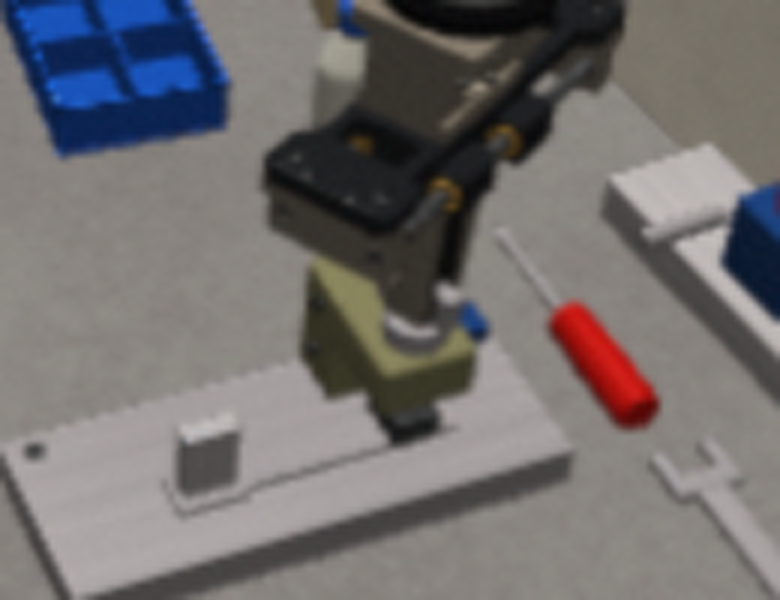

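Run:
```python
import cv2,numpy as np
a=cv2.imread("pics/s7.png");b=cv2.imread("pics/s8.png")
c=np.hstack([a[380:460,340:480],b[380:460,340:480]])
cv2.imwrite("pics/cmp1.png",cv2.resize(c,None,fx=2.8,fy=2.8,interpolation=2))
```

```text
(no output)
```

View pics/cmp1.png

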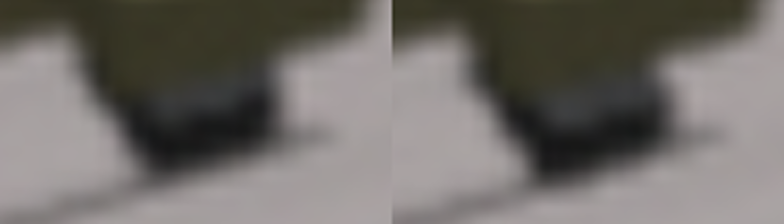

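Request:
play_rows --series '[0,0,0,0,0.05,0,0,0,0,0.1,0,0,0,0,0.15,0,0,0,0,0.2,0,0,0,0,0.25,0,0,0,0,0.3,0,0,0,0,0.335,0,0,0,0,0.335,0,0,0,0,0.335]'

```text
time: 12.17
tcp_pos: [0.6735, 0.0161, 0.1122]
eef_rot: [3.136, -0.146, -0.004]
ft_force: [-6.1, -5.3, 7.1]
gripper_width: 0.0116
```

Run:
```python
from h import *
to(.674,.0178,.110,76.2);print(st()[0]["torque"])
b=cv2.cvtColor(arm.camera("side"),cv2.COLOR_RGB2BGR);cv2.imwrite("pics/sf2.png",b)
b=cv2.resize(b[150:250,270:400],None,fx=6,fy=6,interpolation=2)
a=cv2.imread("pics/s7.png")
c=np.hstack([a[380:460,340:480],b[380:460,340:480]])
cv2.imwrite("pics/cmp2.png",cv2.resize(c,None,fx=2.8,fy=2.8,interpolation=2))
```

```text
p [0.6735 0.0161 0.1122] jaw -5.34 q6 -0.06 F [-6.06 -5.26  7.07] w 0.0116 t 12.17 
 shares [ 0.0019 -0.0086  0.0108] turn -0.9059
[-0.93128379  1.22930244 -0.103416  ]
```

View pics/cmp2.png

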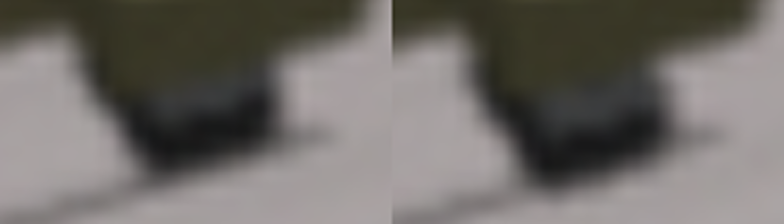

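Screw reading is now about 1.59 (bar yaw −95°). I let go and go back to the gauge for a pull test.

Run:
```python
from h import *
to(.5715,.0249,.125,85.9)
```

```text
p [0.6735 0.0161 0.1122] jaw -5.34 q6 -0.06 F [-5.53 -4.65  6.46] w 0.0115 t 12.22 
 shares [-0.512   0.0037 -0.063 ] turn 0.9863
```

Request:
play_rows --series '[0.4,0,0,0,0,0.4,0,0,0,0,0.4,0,0,0,0,0.4,0,0,0,0,0.4,0,0,0,0,0.4,0,0,-0.1,0,0.4,0,0,-0.27,0.07,0.4,-0.15,0,-0.27,0.14,0.4,-0.3,0,-0.27,0.22,0.4,-0.45,0,-0.27,0.3,0.4,-0.514,-0.005,-0.27,0.38,0.4,-0.514,-0.005,-0.27,0.46,0.4,-0.514,-0.005,-0.27,0.54,0.4,-0.514,-0.005,-0.27,0.62,0.4,-0.514,-0.005,-0.2,0.7,0.4,-0.514,-0.005,-0.15,0.78,0.4,-0.514,-0.005,-0.1,0.86,0.4,-0.514,-0.005,-0.07,0.94,0.4,-0.514,-0.005,-0.07,0.986,0.4,-0.514,-0.005,-0.07,0.986]'

```text
time: 13.88
tcp_pos: [0.5718, 0.0282, 0.1248]
eef_rot: [2.139, -2.3, -0.001]
ft_force: [-0.4, 0.9, -0.1]
gripper_width: 0.0372
```

Run:
```python
from h import *
to(.5719,.0249,.036,85.9)
cv2.imwrite("pics/s9.png",cv2.resize(arm.camera("side")[150:250,250:380,::-1],None,fx=6,fy=6,interpolation=2))
```

```text
p [0.5718 0.0282 0.1248] jaw -94.16 q6 1.48 F [-0.39  0.89 -0.12] w 0.0372 t 13.88 
 shares [ 0.0168 -0.002   0.444 ] turn -0.0006
```

View pics/s9.png

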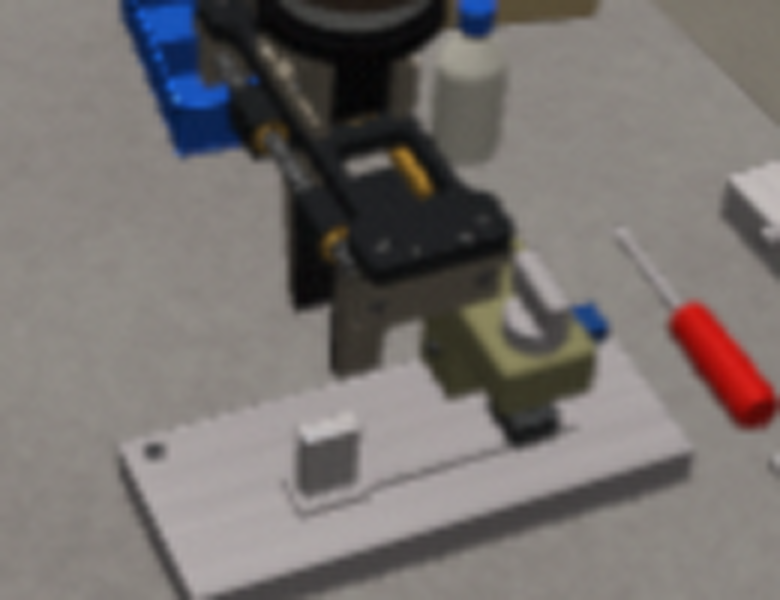

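Request:
play_rows --series '[0.4,0.017,-0.002,0.15,0,0.4,0.017,-0.002,0.3,0,0.4,0.017,-0.002,0.4,0,0.4,0.017,-0.002,0.434,0,0.4,0.017,-0.002,0.434,0,0.4,0.017,-0.002,0.434,0,0,0.017,-0.002,0.434,0,0,0.017,-0.002,0.434,0,0,0.017,-0.002,0.434,0,0,0.017,-0.002,0.434,0,0,0.017,-0.002,0.434,0,0,0.017,-0.002,0.434,0,0,0.017,-0.002,0.434,0]'

```text
time: 15.02
tcp_pos: [0.5731, 0.0245, 0.0396]
eef_rot: [-2.141, 2.298, -0.002]
ft_force: [-1.2, 0.5, 5.5]
gripper_width: 0.0119
```

Run:
```python
from h import *
to(.5719,.0249,.036,85.9)
```

```text
p [0.5731 0.0245 0.0396] jaw -94.05 q6 1.47 F [-1.19  0.49  5.48] w 0.0119 t 15.02 
 shares [-0.0014  0.0059  0.0179] turn 0.0006
```

Request:
play_rows --series '[0,0,0.005,0,0,0,0,0.01,0,0]'

```text
time: 15.18
tcp_pos: [0.5719, 0.0245, 0.0396]
eef_rot: [-2.14, 2.297, -0.004]
ft_force: [0.5, -0.2, 0.4]
gripper_width: 0.0121
```

Request:
play_rows --series '[0,0,0.005,0,0]'

```text
time: 15.27
tcp_pos: [0.5708, 0.0246, 0.0396]
eef_rot: [-2.14, 2.297, -0.004]
ft_force: [2.2, -1.1, 6.7]
gripper_width: 0.012
```

Request:
play_rows --series '[0,0,0.005,0,0]'

```text
time: 15.35
tcp_pos: [0.5698, 0.0246, 0.0396]
eef_rot: [-2.14, 2.297, -0.004]
ft_force: [5.9, -0.4, 7.0]
gripper_width: 0.0118
```

Request:
play_rows --series '[0,0,0.005,0,0]'

```text
time: 15.43
tcp_pos: [0.5687, 0.0246, 0.0396]
eef_rot: [-2.14, 2.297, -0.004]
ft_force: [0.8, -0.5, 1.1]
gripper_width: 0.0117
```

Request:
play_rows --series '[0,0,0.005,0,0]'

```text
time: 15.52
tcp_pos: [0.5677, 0.0247, 0.0396]
eef_rot: [-2.14, 2.297, -0.004]
ft_force: [4.5, -0.5, 12.7]
gripper_width: 0.0117
```

Request:
play_rows --series '[0,0,0,0,0,0,0,0,0,0,0,0,0,0,0]'

```text
time: 15.77
tcp_pos: [0.5675, 0.0247, 0.0396]
eef_rot: [-2.14, 2.298, -0.003]
ft_force: [3.2, -0.3, 6.3]
gripper_width: 0.0118
```

Request:
play_rows --series '[0,0,0,0,0,0,0,0,0,0]'

```text
time: 15.93
tcp_pos: [0.5674, 0.0248, 0.0396]
eef_rot: [-2.14, 2.298, -0.003]
ft_force: [2.7, 0.1, 6.4]
gripper_width: 0.0115
```

Request:
play_rows --series '[0,0,0,-0.002,0,0,0,0,-0.002,0,0,0,0,-0.002,0]'

```text
time: 16.18
tcp_pos: [0.5669, 0.0248, 0.0396]
eef_rot: [-2.141, 2.298, -0.002]
ft_force: [3.0, 0.5, 6.0]
gripper_width: 0.0115
```

Request:
play_rows --series '[0,0,0,0,0]'

```text
time: 16.27
tcp_pos: [0.5669, 0.0249, 0.0396]
eef_rot: [-2.141, 2.298, -0.002]
ft_force: [1.9, -1.3, 5.9]
gripper_width: 0.0118
```

Request:
play_rows --series '[0,0,0,-0.004,0,0,0,0,-0.004,0,0,0,0,-0.004,0]'

```text
time: 16.52
tcp_pos: [0.5659, 0.0251, 0.0395]
eef_rot: [2.141, -2.298, -0.001]
ft_force: [0.7, -0.1, 4.6]
gripper_width: 0.0119
```

Request:
play_rows --series '[0,0,0,-0.004,0,0,0,0,-0.004,0,0,0,0,-0.004,0]'

```text
time: 16.77
tcp_pos: [0.5653, 0.0253, 0.0398]
eef_rot: [2.141, -2.298, -0.003]
ft_force: [-0.4, 0.2, 1.0]
gripper_width: 0.0113
```

Run:
```python
from h import *
to(.5719,.0249,.036,85.9)
s=arm.camera("side")[150:250,250:380,::-1]
cv2.imwrite("pics/s10.png",cv2.resize(s,None,fx=6,fy=6,interpolation=2))
print(st()[0]["ft_force"])
```

```text
p [0.5653 0.0253 0.0398] jaw -94.06 q6 1.47 F [-0.42  0.24  1.02] w 0.0113 t 16.77 
 shares [-0.0006 -0.033   0.0191] turn 0.0005
[-1.20201385  0.09288527 -0.08527349]
```

View pics/s10.png

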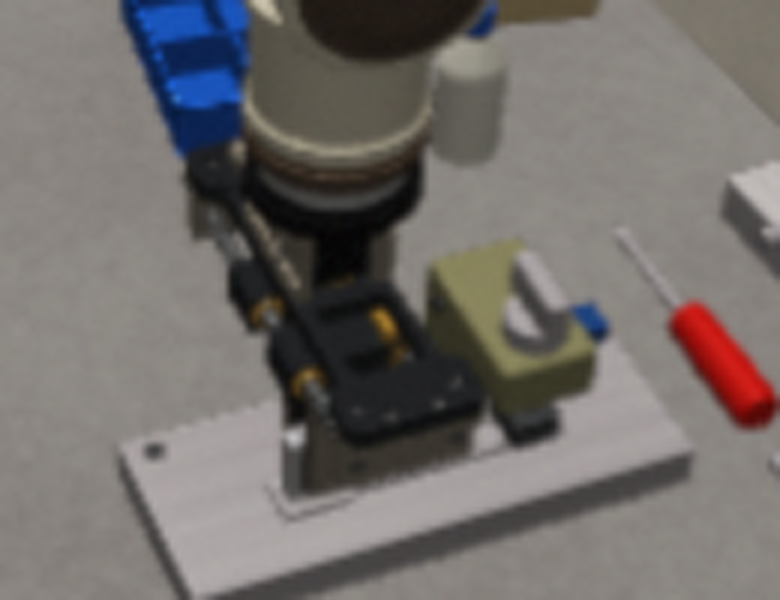

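Request:
play_rows --series '[0,0,-0.005,0,0,0,0,-0.01,0,0,0,0,-0.015,0,0]'

```text
time: 17.07
tcp_pos: [0.5689, 0.0249, 0.0401]
eef_rot: [2.141, -2.298, -0.002]
ft_force: [-0.2, 0.2, -1.0]
gripper_width: 0.0116
```

Request:
play_rows --series '[0,0,-0.005,0,0]'

```text
time: 17.15
tcp_pos: [0.5701, 0.0249, 0.0402]
eef_rot: [2.141, -2.298, -0.001]
ft_force: [0.2, 0.2, -1.0]
gripper_width: 0.0116
```

Request:
play_rows --series '[0,0,-0.005,0,0]'

```text
time: 17.23
tcp_pos: [0.5712, 0.0247, 0.0403]
eef_rot: [2.141, -2.298, -0.001]
ft_force: [1.0, -0.1, -0.5]
gripper_width: 0.012
```

Request:
play_rows --series '[0,0,-0.005,0,0]'

```text
time: 17.32
tcp_pos: [0.5723, 0.0247, 0.0404]
eef_rot: [2.141, -2.299, -0.0]
ft_force: [-0.7, -0.1, -1.0]
gripper_width: 0.0118
```

Request:
play_rows --series '[0,0,-0.005,0,0]'

```text
time: 17.4
tcp_pos: [0.5734, 0.0245, 0.0405]
eef_rot: [2.141, -2.299, -0.0]
ft_force: [0.2, -0.6, -0.9]
gripper_width: 0.0118
```

Request:
play_rows --series '[0,0,-0.005,0,0]'

```text
time: 17.48
tcp_pos: [0.5744, 0.0245, 0.0406]
eef_rot: [2.141, -2.299, -0.0]
ft_force: [0.5, 0.1, -1.0]
gripper_width: 0.012
```

Request:
play_rows --series '[0,0,-0.005,0,0]'

```text
time: 17.57
tcp_pos: [0.5754, 0.0244, 0.0406]
eef_rot: [2.141, -2.299, -0.0]
ft_force: [-0.1, 0.2, -1.4]
gripper_width: 0.012
```

Request:
play_rows --series '[0,0,0,0,0,0,0,0,0,0]'

```text
time: 17.73
tcp_pos: [0.5754, 0.0244, 0.0406]
eef_rot: [2.141, -2.299, -0.0]
ft_force: [0.7, -0.6, -1.7]
gripper_width: 0.0118
```

Request:
play_rows --series '[0,0,0,-0.0025,0,0,0,0,-0.0025,0,0,0,0,-0.0025,0]'

```text
time: 17.98
tcp_pos: [0.5753, 0.0244, 0.0411]
eef_rot: [-2.142, 2.299, -0.0]
ft_force: [-0.5, -0.2, -1.3]
gripper_width: 0.0119
```

Request:
play_rows --series '[0,0,0,-0.0025,0,0,0,0,-0.0025,0,0,0,0,-0.0025,0]'

```text
time: 18.23
tcp_pos: [0.5754, 0.0244, 0.0417]
eef_rot: [-2.141, 2.299, -0.0]
ft_force: [-0.1, -0.3, -1.0]
gripper_width: 0.0117
```

Request:
play_rows --series '[0,0,0,-0.0025,0,0,0,0,-0.0025,0,0,0,0,-0.0025,0]'

```text
time: 18.48
tcp_pos: [0.5753, 0.0244, 0.0421]
eef_rot: [-2.141, 2.299, -0.0]
ft_force: [0.1, -0.0, -1.5]
gripper_width: 0.0118
```

Request:
play_rows --series '[0,0,0,-0.0025,0,0,0,0,-0.0025,0,0,0,0,-0.0025,0]'

```text
time: 18.73
tcp_pos: [0.5753, 0.0244, 0.0425]
eef_rot: [2.141, -2.299, -0.0]
ft_force: [1.4, -0.4, -2.1]
gripper_width: 0.0118
```

Run:
```python
from h import *
to(.5719,.0249,.036,85.9)
s=arm.camera("side")[150:250,250:380,::-1]
cv2.imwrite("pics/s11.png",cv2.resize(s,None,fx=6,fy=6,interpolation=2))
print(st()[0]["torque"])
```

```text
p [0.5753 0.0244 0.0425] jaw -94.05 q6 1.47 F [ 1.38 -0.41 -2.14] w 0.0118 t 18.73 
 shares [-0.0011  0.017   0.0323] turn 0.0005
[ 0.03750597  0.23387872 -0.00532205]
```

View pics/s11.png

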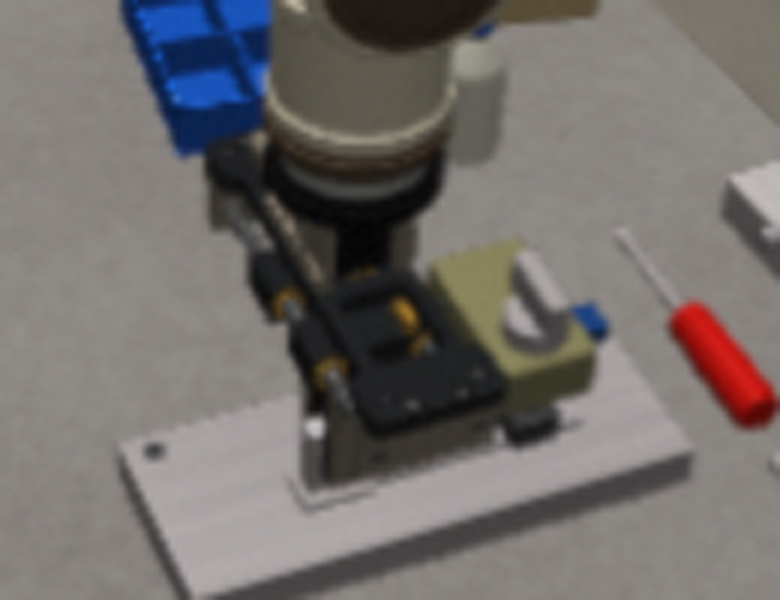

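No drag. Lifting 2–3 mm met at most a slight contact, so first touch is near a≈2.6. I lower the gauge, release it and go back to the screw.

Request:
play_rows --series '[0,0,0,0.005,0,0,0,0,0.01,0,0,0,0,0.0135,0,0,0,0,0.0135,0,0,0,0,0.0135,0]'

```text
time: 19.2
tcp_pos: [0.5754, 0.0244, 0.0399]
eef_rot: [-2.141, 2.299, -0.0]
ft_force: [0.4, -0.5, -0.5]
gripper_width: 0.0119
```

Request:
play_rows --series '[0.4,0,0,0,0,0.4,0,0,0,0,0.4,0,0,0,0,0.4,0,0,0,0,0.4,0,0,0,0,0.4,0,0,0,0,0.4,0,0,-0.15,0,0.4,0,0,-0.35,0,0.4,0,0,-0.55,-0.07,0.4,0,0,-0.62,-0.14,0.4,0,0,-0.62,-0.22]'

```text
time: 20.12
tcp_pos: [0.5788, 0.0239, 0.17]
eef_rot: [-2.506, 1.887, -0.015]
ft_force: [0.8, 0.1, 0.1]
gripper_width: 0.0366
```

Run:
```python
from h import *
to(.674,.017,.16,-5.3)
s=arm.camera("side")[150:250,250:380,::-1]
cv2.imwrite("pics/s12.png",cv2.resize(s,None,fx=6,fy=6,interpolation=2))
```

```text
p [0.5788 0.0239 0.17  ] jaw -73.97 q6 1.12 F [0.82 0.08 0.09] w 0.0366 t 20.12 
 shares [ 0.1642 -0.4473  0.0549] turn -0.763
```

View pics/s12.png

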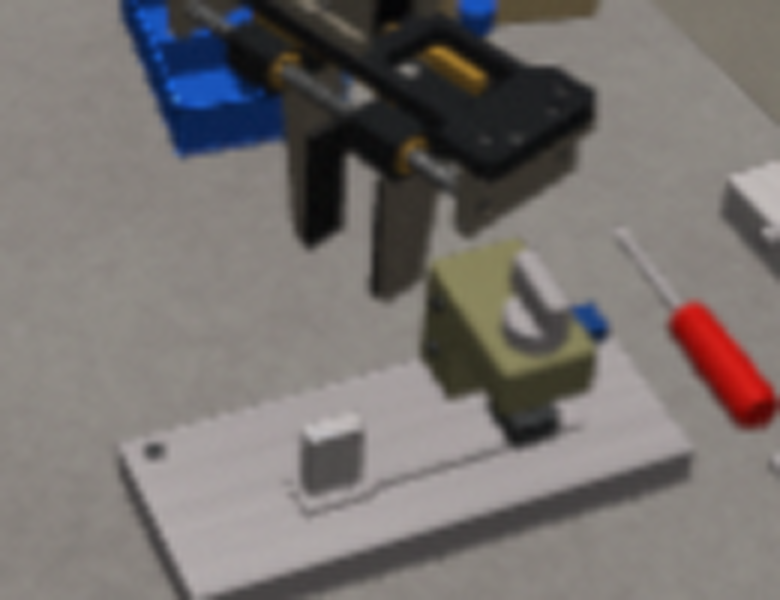

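Request:
play_rows --series '[0.4,0.04,-0.11,0,-0.08,0.4,0.08,-0.22,0,-0.16,0.4,0.12,-0.33,0,-0.24,0.4,0.162,-0.447,0,-0.32,0.4,0.162,-0.447,0,-0.4,0.4,0.162,-0.447,0,-0.48,0.4,0.162,-0.447,0,-0.56,0.4,0.162,-0.447,0,-0.64,0.4,0.162,-0.447,0.05,-0.72,0.4,0.162,-0.447,0.08,-0.763,0.4,0.162,-0.447,0.08,-0.763,0.4,0.162,-0.447,0.08,-0.763]'

```text
time: 21.17
tcp_pos: [0.6694, 0.0175, 0.1467]
eef_rot: [-3.137, 0.16, 0.004]
ft_force: [0.6, 0.6, -0.4]
gripper_width: 0.0366
```

Run:
```python
from h import *
to(.674,.0170,.111,-5.3)
```

```text
p [0.6694 0.0175 0.1467] jaw -5.85 q6 -0.05 F [ 0.63  0.57 -0.41] w 0.0366 t 21.17 
 shares [0.0234 0.0003 0.1785] turn -0.0061
```

Request:
play_rows --series '[0.4,0.02,0,0,-0.003,0.4,0.02,0,0.06,-0.003,0.4,0.02,0,0.12,-0.003,0.4,0.02,0,0.17,-0.003,0.4,0.02,0,0.17,-0.003,0,0.02,0,0.17,-0.003,0,0.02,0,0.17,-0.003,0,0.02,0,0.17,-0.003,0,0.02,0,0.17,-0.003,0,0.02,0,0.17,-0.003,0,0.02,0,0.17,-0.003,0,0.02,0,0.17,-0.003]'

```text
time: 22.17
tcp_pos: [0.6736, 0.017, 0.1147]
eef_rot: [3.138, -0.147, -0.002]
ft_force: [-5.3, 0.2, 4.7]
gripper_width: 0.0115
```

Run:
```python
from h import *
to(.674,.0170,.111,-5.3);print(st()[0]["torque"])
```

```text
p [0.6736 0.017  0.1147] jaw -5.35 q6 -0.06 F [-5.32  0.21  4.69] w 0.0115 t 22.17 
 shares [0.0022 0.     0.0183] turn -0.0005
[-0.02035634  1.09171486 -0.02811493]
```

Request:
play_rows --series '[0,0,0,0,0.05,0,0,0,0,0.1,0,0,0,0,0.15,0,0,0,0,0.2,0,0,0,0,0.25,0,0,0,0,0.3,0,0,0,0,0.35,0,0,0,0,0.4,0,0,0,0,0.45,0,0,0,0,0.5,0,0,0,0,0.55,0,0,0,0,0.6,0,0,0,0,0.65,0,0,0,0,0.7,0,0,0,0,0.71,0,0,0,0,0.71,0,0,0,0,0.71]'

```text
time: 23.58
tcp_pos: [0.6733, 0.0172, 0.1146]
eef_rot: [2.584, -1.784, -0.003]
ft_force: [-5.4, 0.6, 4.9]
gripper_width: 0.0113
```

Run:
```python
from h import *
to(.5754,.0244,.12,-94);print(st()[0]["torque"])
b=cv2.cvtColor(arm.camera("side"),cv2.COLOR_RGB2BGR)
b=cv2.resize(b[150:250,250:380],None,fx=6,fy=6,interpolation=2);cv2.imwrite("pics/s13.png",b)
a=cv2.imread("pics/s12.png")
c=np.hstack([a[380:460,460:600],b[380:460,460:600]])
cv2.imwrite("pics/cmp3.png",cv2.resize(c,None,fx=2.8,fy=2.8,interpolation=2))
```

```text
p [0.6733 0.0172 0.1146] jaw -69.25 q6 1.06 F [-5.42  0.6   4.93] w 0.0113 t 23.58 
 shares [-0.207   0.4453 -0.0259] turn 0.275
[ 0.06749974  1.30352255 -0.02588305]
```

View pics/cmp3.png

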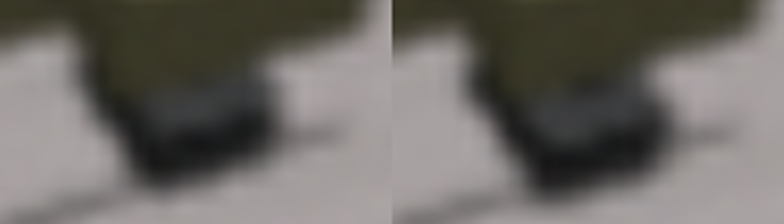

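Request:
play_rows --series '[0.4,0,0,0,0,0.4,0,0,0,0,0.4,0,0,0,0,0.4,0,0,0,0,0.4,0,0,0,0,0.4,0,0,-0.1,0,0.4,0,0,-0.25,0.07,0.4,-0.07,0.15,-0.25,0.14,0.4,-0.14,0.3,-0.25,0.22,0.4,-0.207,0.445,-0.2,0.275,0.4,-0.207,0.445,0,0.275,0.4,-0.207,0.445,0.1,0.275,0.4,-0.207,0.445,0.1,0.275,0.4,-0.207,0.445,0.1,0.275]'

```text
time: 24.8
tcp_pos: [0.5756, 0.0243, 0.0933]
eef_rot: [2.142, -2.297, -0.003]
ft_force: [0.1, 0.3, -0.5]
gripper_width: 0.0368
```

Run:
```python
from h import *
to(.5754,.0244,.0400,-94.05)
```

```text
p [0.5756 0.0243 0.0933] jaw -94.01 q6 1.47 F [ 0.05  0.32 -0.46] w 0.0368 t 24.8 
 shares [-0.0003  0.0004  0.2666] turn 0.0005
```

Request:
play_rows --series '[0.4,0,0,0.1,0,0.4,0,0,0.2,0,0.4,0,0,0.25,0,0.4,0,0,0.25,0,0.4,0,0,0.25,0]'

```text
time: 25.22
tcp_pos: [0.5771, 0.0241, 0.0449]
eef_rot: [-2.142, 2.297, -0.001]
ft_force: [-0.3, 0.5, -0.3]
gripper_width: 0.0366
```

Request:
play_rows --series '[0,0,0,0,0,0,0,0,0,0,0,0,0,0,0,0,0,0,0,0,0,0,0,0,0,0,0,0,0,0,0,0,0,0,0]'

```text
time: 25.8
tcp_pos: [0.5769, 0.0241, 0.0448]
eef_rot: [-2.142, 2.297, -0.002]
ft_force: [-0.6, 0.1, 5.1]
gripper_width: 0.0123
```

Request:
play_rows --series '[0,0,0,0,0]'

```text
time: 25.88
tcp_pos: [0.5769, 0.0242, 0.0448]
eef_rot: [-2.142, 2.297, -0.002]
ft_force: [-1.1, -0.2, 5.7]
gripper_width: 0.0115
```

Request:
play_rows --series '[0,0,0,-0.004,0,0,0,0,-0.004,0]'

```text
time: 26.05
tcp_pos: [0.5768, 0.0242, 0.0448]
eef_rot: [-2.142, 2.297, -0.002]
ft_force: [1.5, 0.3, -1.0]
gripper_width: 0.0114
```

Request:
play_rows --series '[0,0,0,-0.002,0,0,0,0,-0.002,0]'

```text
time: 26.22
tcp_pos: [0.5764, 0.0242, 0.0448]
eef_rot: [-2.142, 2.298, -0.0]
ft_force: [3.4, -0.6, -2.1]
gripper_width: 0.0119
```

Request:
play_rows --series '[0,0,0.0025,0.001,0,0,0,0.005,0.001,0]'

```text
time: 26.38
tcp_pos: [0.5754, 0.0242, 0.0448]
eef_rot: [-2.142, 2.298, -0.001]
ft_force: [3.2, 0.3, -1.2]
gripper_width: 0.0116
```

Request:
play_rows --series '[0,0,0.004,0,0]'

```text
time: 26.47
tcp_pos: [0.5745, 0.0243, 0.0449]
eef_rot: [-2.142, 2.298, -0.0]
ft_force: [3.6, 0.6, -2.4]
gripper_width: 0.0117
```

Request:
play_rows --series '[0,0,0.004,0,0]'

```text
time: 26.55
tcp_pos: [0.5736, 0.0244, 0.0448]
eef_rot: [-2.142, 2.298, -0.0]
ft_force: [2.6, -0.5, -1.7]
gripper_width: 0.0116
```

Request:
play_rows --series '[0,0,0.004,0,0]'

```text
time: 26.63
tcp_pos: [0.5728, 0.0245, 0.0449]
eef_rot: [-2.143, 2.298, -0.0]
ft_force: [2.6, -0.4, -1.6]
gripper_width: 0.0119
```

Request:
play_rows --series '[0,0,0.004,0,0]'

```text
time: 26.72
tcp_pos: [0.5719, 0.0245, 0.0449]
eef_rot: [-2.143, 2.298, 0.0]
ft_force: [3.1, -0.7, -1.7]
gripper_width: 0.012
```

Request:
play_rows --series '[0,0,0.004,0,0]'

```text
time: 26.8
tcp_pos: [0.5712, 0.0246, 0.0449]
eef_rot: [2.143, -2.298, 0.0]
ft_force: [2.9, 0.0, -2.3]
gripper_width: 0.0119
```

Request:
play_rows --series '[0,0,0.004,0,0]'

```text
time: 26.88
tcp_pos: [0.5704, 0.0246, 0.0449]
eef_rot: [2.142, -2.298, 0.0]
ft_force: [2.8, -1.1, -1.9]
gripper_width: 0.0116
```

Steady drag of about 2.9 N on the backward pull. I slide it back in and read the other direction.

Request:
play_rows --series '[0,0,-0.008,0,0,0,0,-0.015,0,0]'

```text
time: 27.05
tcp_pos: [0.5704, 0.0247, 0.0447]
eef_rot: [2.139, -2.293, -0.009]
ft_force: [-12.7, 0.0, 12.1]
gripper_width: 0.012
```

Request:
play_rows --series '[0,0,-0.005,0,0]'

```text
time: 27.13
tcp_pos: [0.5709, 0.0247, 0.0447]
eef_rot: [2.139, -2.292, -0.01]
ft_force: [-12.2, -0.6, 10.9]
gripper_width: 0.0118
```

Request:
play_rows --series '[0,0,-0.005,0,0]'

```text
time: 27.22
tcp_pos: [0.5718, 0.0247, 0.0447]
eef_rot: [2.139, -2.292, -0.011]
ft_force: [-11.7, -0.0, 10.2]
gripper_width: 0.0118
```

Request:
play_rows --series '[0,0,-0.005,0,0]'

```text
time: 27.3
tcp_pos: [0.5728, 0.0247, 0.0447]
eef_rot: [2.139, -2.292, -0.011]
ft_force: [-10.9, 2.2, 11.0]
gripper_width: 0.0119
```

Request:
play_rows --series '[0,0,-0.005,0,0]'

```text
time: 27.38
tcp_pos: [0.5738, 0.0246, 0.0447]
eef_rot: [2.139, -2.292, -0.011]
ft_force: [-11.1, 0.9, 10.2]
gripper_width: 0.012
```

Request:
play_rows --series '[0,0,-0.005,0,0]'

```text
time: 27.47
tcp_pos: [0.5748, 0.0246, 0.0447]
eef_rot: [2.139, -2.292, -0.011]
ft_force: [-10.8, 0.1, 10.3]
gripper_width: 0.0116
```

Request:
play_rows --series '[0,0,-0.005,0,0]'

```text
time: 27.55
tcp_pos: [0.5758, 0.0246, 0.0447]
eef_rot: [2.139, -2.292, -0.011]
ft_force: [-12.2, 0.1, 10.8]
gripper_width: 0.0118
```

Pulling gives about 2.9 N. Pushing is falsified because the wrist pitches and presses down about 11 N. Drag is slightly low, so I'll add about 0.1 rad on the screw.

Request:
play_rows --series '[0.4,0,0,0,0,0.4,0,0,0,0,0.4,0,0,0,0,0.4,0,0,0,0,0.4,0,0,0,0,0.4,0,0,0,0,0.4,0,0,-0.15,0,0.4,0,0,-0.35,0,0.4,0,0,-0.52,-0.07,0.4,0,-0.1,-0.52,-0.14,0.4,0,-0.25,-0.52,-0.22,0.4,0,-0.4,-0.52,-0.275,0.4,0,-0.48,-0.52,-0.275,0.4,0,-0.48,-0.52,-0.275,0.4,0,-0.48,-0.52,-0.275]'

```text
time: 28.8
tcp_pos: [0.675, 0.0173, 0.1483]
eef_rot: [2.584, -1.785, -0.002]
ft_force: [-0.6, -1.0, -0.6]
gripper_width: 0.0367
```

Run:
```python
from h import *
to(.674,.0171,.114,-69.3)
s=arm.camera("side")[150:250,250:380,::-1]
cv2.imwrite("pics/s14.png",cv2.resize(s,None,fx=6,fy=6,interpolation=2))
```

```text
p [0.675  0.0173 0.1483] jaw -69.27 q6 1.06 F [-0.65 -0.98 -0.6 ] w 0.0367 t 28.8 
 shares [-0.0008  0.005   0.1716] turn 0.0003
```

View pics/s14.png

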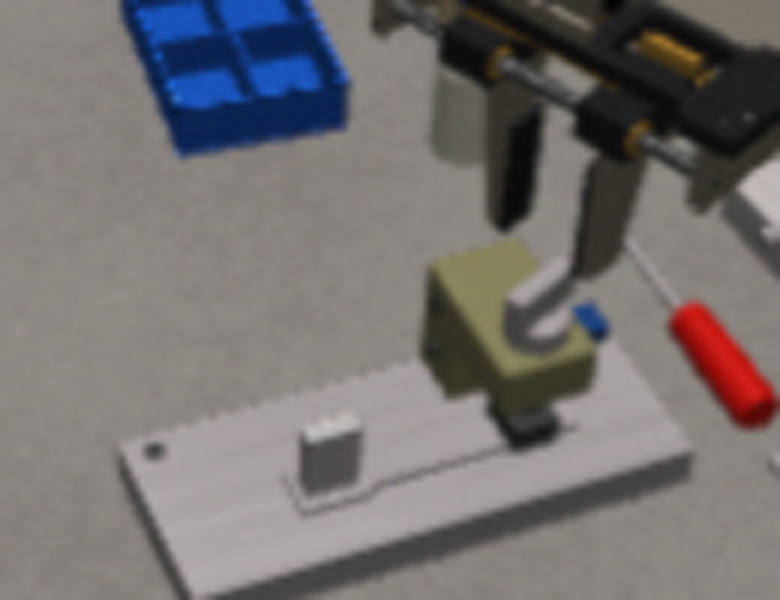

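Request:
play_rows --series '[0.4,0,0.004,0.06,0,0.4,0,0.004,0.12,0,0.4,0,0.004,0.165,0,0.4,0,0.004,0.165,0,0.4,0,0.004,0.165,0,0,0,0.004,0.165,0,0,0,0.004,0.165,0,0,0,0.004,0.165,0,0,0,0.004,0.165,0,0,0,0.004,0.165,0,0,0,0.004,0.165,0,0,0,0.004,0.165,0,0,0,0.004,0.165,0.03,0,0,0.004,0.165,0.06,0,0,0.004,0.165,0.066,0,0,0.004,0.165,0.066,0,0,0.004,0.165,0.066]'

```text
time: 30.27
tcp_pos: [0.6746, 0.0175, 0.1165]
eef_rot: [-2.49, 1.914, -0.0]
ft_force: [-2.9, 4.4, 5.3]
gripper_width: 0.0114
```

Run:
```python
from h import *
to(.5758,.0246,.0933,-94)
```

```text
p [0.6746 0.0175 0.1165] jaw -75.11 q6 1.16 F [-2.9   4.37  5.35] w 0.0114 t 30.27 
 shares [-0.1611  0.4686  0.1159] turn 0.2099
```

Request:
play_rows --series '[0.4,0,0,0,0,0.4,0,0,0,0,0.4,0,0,0,0,0.4,0,0,0,0,0.4,0,0,0,0,0.4,0,0,-0.1,0,0.4,0,0,-0.25,0.07,0.4,-0.05,0.15,-0.25,0.14,0.4,-0.1,0.3,-0.25,0.21,0.4,-0.161,0.468,-0.2,0.21,0.4,-0.161,0.468,0,0.21,0.4,-0.161,0.468,0.1,0.21,0.4,-0.161,0.468,0.1,0.21,0.4,-0.161,0.468,0.1,0.21]'

```text
time: 31.43
tcp_pos: [0.575, 0.0242, 0.0953]
eef_rot: [2.14, -2.298, -0.003]
ft_force: [-0.8, 0.1, -0.2]
gripper_width: 0.0368
```

Run:
```python
from h import *
to(.5765,.0243,.0455,-94.05)
```

```text
p [0.575  0.0242 0.0953] jaw -94.09 q6 1.47 F [-0.77  0.08 -0.24] w 0.0368 t 31.43 
 shares [-0.001  -0.0079  0.2488] turn -0.0004
```

Request:
play_rows --series '[0.4,0,-0.004,0.1,0,0.4,0,-0.004,0.2,0,0.4,0,-0.004,0.25,0,0.4,0,-0.004,0.25,0,0.4,0,-0.004,0.25,0,0,0,-0.004,0.25,0,0,0,-0.004,0.25,0,0,0,-0.004,0.25,0,0,0,-0.004,0.25,0,0,0,-0.004,0.25,0,0,0,-0.004,0.25,0,0,0,-0.004,0.25,0,0,0,-0.004,0.246,0,0,0,-0.004,0.245,0,0,0,-0.004,0.245,0]'

```text
time: 32.68
tcp_pos: [0.5771, 0.0242, 0.0468]
eef_rot: [-2.14, 2.299, -0.001]
ft_force: [3.4, 0.8, -1.9]
gripper_width: 0.0117
```

Request:
play_rows --series '[0,0,0.0025,0,0,0,0,0.005,0,0]'

```text
time: 32.85
tcp_pos: [0.5761, 0.0241, 0.0468]
eef_rot: [-2.14, 2.299, -0.002]
ft_force: [5.0, 0.6, -3.5]
gripper_width: 0.0117
```

Request:
play_rows --series '[0,0,0.004,0,0]'

```text
time: 32.93
tcp_pos: [0.5753, 0.0241, 0.0468]
eef_rot: [-2.14, 2.299, -0.002]
ft_force: [4.6, 0.2, -4.3]
gripper_width: 0.0115
```

Request:
play_rows --series '[0,0,0.004,0,0]'

```text
time: 33.02
tcp_pos: [0.5745, 0.0241, 0.0468]
eef_rot: [-2.14, 2.299, -0.002]
ft_force: [5.0, -0.9, -3.5]
gripper_width: 0.0117
```

Request:
play_rows --series '[0,0,0.004,0,0]'

```text
time: 33.1
tcp_pos: [0.5737, 0.0241, 0.0469]
eef_rot: [-2.14, 2.299, -0.002]
ft_force: [5.4, 0.4, -2.8]
gripper_width: 0.0117
```

Request:
play_rows --series '[0,0,0.004,0,0]'

```text
time: 33.18
tcp_pos: [0.5729, 0.0241, 0.0468]
eef_rot: [-2.14, 2.299, -0.002]
ft_force: [5.4, -0.4, -2.3]
gripper_width: 0.0113
```

About 5.1 N, but with ~2 N of lift. I'll take that off and read again.

Request:
play_rows --series '[0,0,0.004,0.001,0,0,0,0.008,0.0015,0]'

```text
time: 33.35
tcp_pos: [0.5717, 0.0242, 0.0468]
eef_rot: [-2.14, 2.299, -0.003]
ft_force: [5.3, 0.1, -2.7]
gripper_width: 0.0121
```

Request:
play_rows --series '[0,0,0.004,0,0]'

```text
time: 33.43
tcp_pos: [0.5708, 0.0242, 0.0468]
eef_rot: [-2.139, 2.299, -0.003]
ft_force: [5.9, 0.6, -2.7]
gripper_width: 0.0117
```

Request:
play_rows --series '[0,0,0.004,0,0]'

```text
time: 33.52
tcp_pos: [0.57, 0.0242, 0.0468]
eef_rot: [-2.139, 2.299, -0.003]
ft_force: [5.5, -0.6, -2.0]
gripper_width: 0.0116
```

Request:
play_rows --series '[0,0,0.003,0,0]'

```text
time: 33.6
tcp_pos: [0.5694, 0.0243, 0.0468]
eef_rot: [-2.14, 2.299, -0.003]
ft_force: [5.6, -1.5, -2.8]
gripper_width: 0.0114
```

Run:
```python
from h import *
s=cv2.cvtColor(arm.camera("side"),cv2.COLOR_RGB2BGR)
c=cv2.resize(s[200:240,320:370],None,fx=14,fy=14,interpolation=2)
for x,col in((14,(0,0,255)),(19,(0,255,0)),(25,(255,0,0))):
    for yy in(-8,8):
        u=(proj("side",W((.674,.0175,-.072),[(x,yy,29)]))[0]-[320,200]+.5)*14
        cv2.circle(c,tuple(int(v) for v in u),4,col,-1)
cv2.imwrite("pics/s15.png",c)
```

```text
(no output)
```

View pics/s15.png

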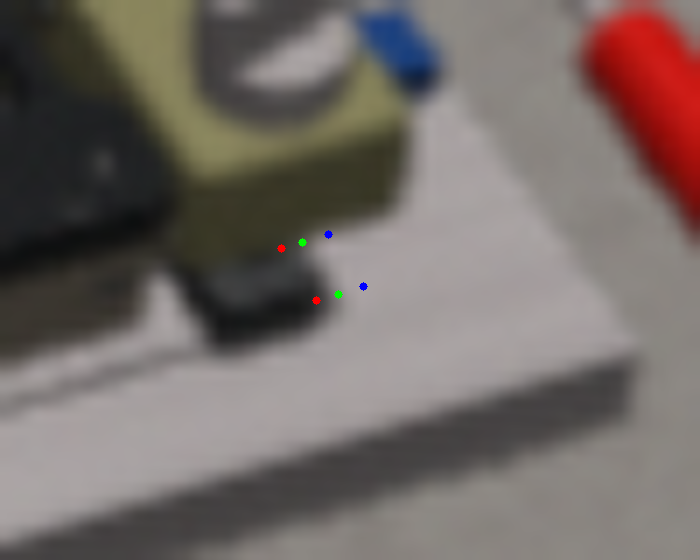

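The blade barely shows past the shoe now, so I push it back in for margin, lifting slightly to offset the wrist pitch.

Request:
play_rows --series '[0,0,-0.005,-0.001,0,0,0,-0.01,-0.002,0,0,0,-0.015,-0.002,0]'

```text
time: 33.9
tcp_pos: [0.5694, 0.0244, 0.0468]
eef_rot: [2.138, -2.296, -0.006]
ft_force: [-9.5, -0.5, 8.4]
gripper_width: 0.0114
```

Request:
play_rows --series '[0,0,-0.005,0,0,0,0,-0.01,0,0,0,0,-0.015,0,0,0,0,-0.02,0,0,0,0,-0.025,0,0,0,0,-0.03,0,0,0,0,-0.035,0,0]'

```text
time: 34.48
tcp_pos: [0.573, 0.0246, 0.0467]
eef_rot: [2.135, -2.292, -0.016]
ft_force: [-19.0, 0.7, 17.8]
gripper_width: 0.012
```

Request:
play_rows --series '[0,0,0,-0.003,0,0,0,0,-0.003,0]'

```text
time: 34.65
tcp_pos: [0.5741, 0.0246, 0.0467]
eef_rot: [2.136, -2.293, -0.013]
ft_force: [-12.2, 0.1, 9.2]
gripper_width: 0.0119
```

Request:
play_rows --series '[0.4,0,0,0,0,0.4,0,0,0,0,0.4,0,0,0,0,0.4,0,0,0,0,0.4,0,0,0,0,0.4,0,0,0,0,0.4,0,0,-0.15,0,0.4,0,0,-0.35,0,0.4,0,0.1,-0.5,0,0.4,0,0.3,-0.5,0,0.4,0,0.5,-0.5,0,0.4,0,0.7,-0.5,0,0.4,0,0.9,-0.5,0,0.4,0,0.9,-0.5,0]'

```text
time: 35.82
tcp_pos: [0.3908, 0.0387, 0.1446]
eef_rot: [2.139, -2.295, -0.009]
ft_force: [-0.6, 0.2, -0.2]
gripper_width: 0.0369
```

Run:
```python
from h import *
t=cv2.cvtColor(arm.camera("top"),cv2.COLOR_RGB2BGR);s=cv2.cvtColor(arm.camera("side"),cv2.COLOR_RGB2BGR)
cv2.imwrite("pics/tg.png",t);cv2.imwrite("pics/sg.png",s)
cv2.imwrite("pics/s16.png",cv2.resize(s[185:250,285:385],None,fx=8,fy=8,interpolation=2))
cv2.imwrite("pics/t16.png",cv2.resize(t[135:220,270:330],None,fx=7,fy=7,interpolation=2))
to(.57,.02,.2)
```

```text
p [0.398  0.0371 0.1476] jaw -94.09 q6 1.43 F [ 0.43 -0.02  0.66] w 0.037 t 35.92 
 shares [ 0.0239 -0.8641 -0.261 ] turn 0
```

View pics/s16.png

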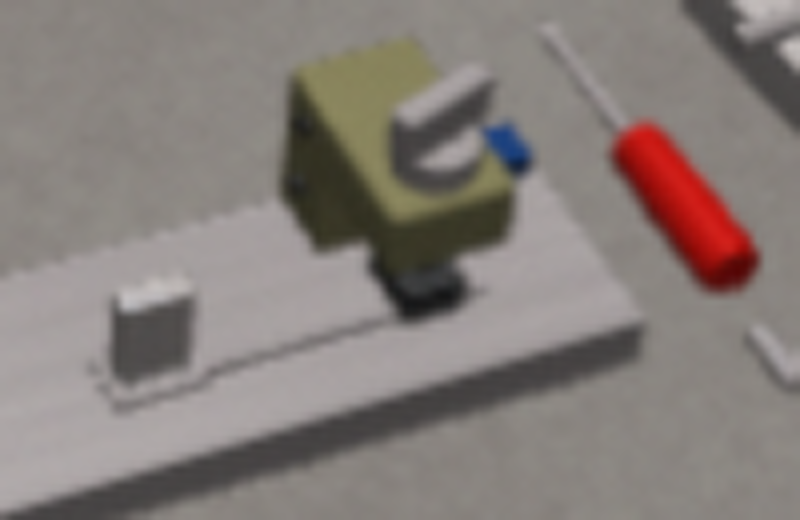

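View pics/t16.png

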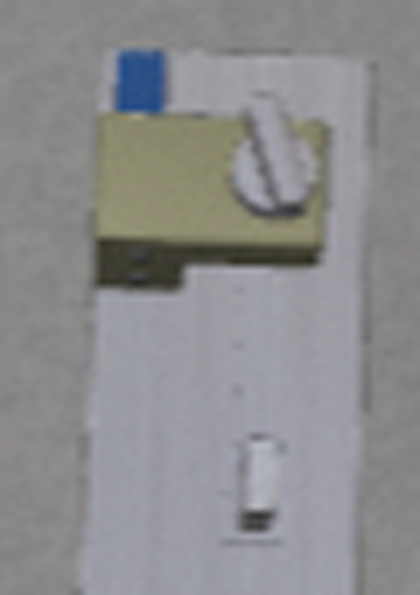

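Run:
```python
from h import *
np.set_printoptions(precision=4,suppress=True)
T=("top",(270,135),7,[((14,6,69),(246,437)),((14,-6,69),(279,439)),((-14,-6,69),(271,512)),((-14,6,69),(241,510)),((-18,12,29),(222,541)),((-18,-12,29),(284,542))])
p,r=fit([T],[.57,.02,-.07]);print(p,r.T)
h=np.array([.674,.0175,-.072]);c,s=np.cos(h[2]),np.sin(h[2])
d=W(p,[(130,0,27)])[0,:2]-h[:2];print("tip head",c*d[0]+s*d[1],-s*d[0]+c*d[1])
S=("side",(285,185),8)
# side: relative between tip bottom corner & shoe far corner & bed corners
for nm,P in(("tip19",(19,-8,25)),("tip23",(23,-8,25)),("tip27",(27,-8,25)),("shoe",(12,-15,31)),("bed",(75,-40,25)),("foot-118",(-123,-12,25)),("foot",(-127,-12,25))):
    print(nm,((proj("side",W(h,[P]))[0]-[285,185]+.5)*8-.5))
```

```text
[ 0.5698  0.0259 -0.0943] [[-0.0613 -0.1066  0.4699  0.062  -0.2686 -0.0739]
 [-0.2135 -0.2124  0.0072  0.0014  0.0156  0.4377]]
tip head 0.025434156275323125 -0.0020600911479102396
tip19 [471.5079 295.1038]
tip23 [481.3027 292.1885]
tip27 [491.0776 289.2786]
shoe [465.0748 302.1239]
bed [650.3561 314.3573]
foot-118 [115.385  410.0559]
foot [104.8482 413.1773]
```

Top fit puts the tip about 25 mm along head x (shoe edge 12) and y about −2 mm. The side view agrees at 23–26 mm. The screw hasn't moved since the pull test and the arm is clear, so I hand in.

Run:
```python
from h import *
print(arm.hand_in()); print(st()[0]["time"])
```

```text
the job is handed in; nothing more can be done
None
the job is handed in; nothing more can be done
```

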